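Trip the bolt feeder, load its tray, switch it on again

TASK

Switch the bolt feeder off by pressing the test button on its trip box, so that the lever drops, and leave the lever down while you load the feeder: in the tray on top of it lay every loose steel hex bolt in a lane of its own, flat on the tray floor, head in the wide notch and shank in the narrow one. When all the bolts are in, lift the lever back up until it stays up by itself, and leave the tape measure and the steel cup where they are.

Things in the scene. Friction and masses are not known exactly. Their poses are not given: they have to be found in the camera images.
- button_top (a point): Centre of the top of the test button: black, round, 24 mm across, in a steel collar on the trip box, pressed straight down. Unpressed it is 64 mm above the bench, 9 mm above the collar. The point moves with the button.
- test_button (a joint): Travel of the test button in m: 0 released, 0.006 fully pressed. A spring returns it; fully down takes about 5 N. From about 0.0035 on it tips the lever over its balance point, and the lever then drops by its own weight.
- lever_knob (a point): Centre of the lever's knob, which moves with the lever: a black cylinder 18 mm across, 22 mm long, lengthwise along the trip box's y axis, on an 8 mm steel stem, 50 mm from the hinge. At least 30 mm is free past both ends. Pinched end to end, it turns between the fingers with some drag, so it may trail the fingers by up to 12 mm.
- lever_hinge (a point): Centre of the lever's hinge, 52 mm above the bench; axes as those of the trip box.
- trip_lever (a joint): Lever angle, rad. 0 = up (on): leaning 0.18 back past vertical, toward the box's +x, against its stop. 1.71 = dropped (off): level, pointing to the box's -x, knob 52 mm above the bench. Swings freely; weighs 80 g. Balances at 0.18: let go beyond that it falls down, short of that it rests back on its stop.
- trip_box: Grey trip box fixed to the bench, foot 105 x 144 mm, 52 mm high; origin on the bench under its middle. Its front faces its -x. Button at x = -22, y = +36 mm, on a block that reaches 52 mm forward; lever hinge at x = -10, y = -36 mm; in front of the lever is free space (6 mm foot plate) into which it drops.
- bolt_tray: Dark steel tray on top of the grey feeder, 84 (x) x 206 (y) mm, fixed; origin on the bench under its middle, tray floor 54 mm up. Four lanes along x at y = -69, -23, 23, 69 mm. At +x each has a wide notch (30 mm) for the head, at -x a narrow one (20 mm) for the shank. Ribs (x 20 to 36, -36 to -21 mm) and end walls (x = +-36 mm) rise 10 mm above the floor; finger space between.
- bolt1_mid (a point): Middle of steel hex bolt 1 (M12, 58 mm long, 60 g), on the axis of its shank, about 8 mm above what it lies on. y points along the bolt to the head: 12 mm shank from y = -29 to 20 mm, head (22 mm wide, 20 mm high) from 20 to 29 mm; it balances at y = 5 mm. In a lane this point lies at the tray's x = 0. None if absent.
- bolt1_head (a point): Middle of the head of bolt 1, 25 mm from the other point.
- bolt2_mid (a point): Middle of steel hex bolt 2 (M12, 58 mm long, 60 g), on the axis of its shank, about 8 mm above what it lies on. y points along the bolt to the head: 12 mm shank from y = -29 to 20 mm, head (22 mm wide, 20 mm high) from 20 to 29 mm; it balances at y = 5 mm. In a lane this point lies at the tray's x = 0. None if absent.
- bolt2_head (a point): Middle of the head of bolt 2, 25 mm from the other point.
- bolt3_mid (a point): Middle of steel hex bolt 3 (M12, 58 mm long, 60 g), on the axis of its shank, about 8 mm above what it lies on. y points along the bolt to the head: 12 mm shank from y = -29 to 20 mm, head (22 mm wide, 20 mm high) from 20 to 29 mm; it balances at y = 5 mm. In a lane this point lies at the tray's x = 0. None if absent.
- bolt3_head (a point): Middle of the head of bolt 3, 25 mm from the other point.
- bolt4_mid (a point): Middle of steel hex bolt 4 (M12, 58 mm long, 60 g), on the axis of its shank, about 8 mm above what it lies on. y points along the bolt to the head: 12 mm shank from y = -29 to 20 mm, head (22 mm wide, 20 mm high) from 20 to 29 mm; it balances at y = 5 mm. In a lane this point lies at the tray's x = 0. None if absent.
- bolt4_head (a point): Middle of the head of bolt 4, 25 mm from the other point.
- lane1 (a point): Middle of lane 1 of the tray, on the floor; its x axis points along the lane to the wide (head) notch.
- lane2 (a point): Middle of lane 2 of the tray, on the floor; its x axis points along the lane to the wide (head) notch.
- lane3 (a point): Middle of lane 3 of the tray, on the floor; its x axis points along the lane to the wide (head) notch.
- lane4 (a point): Middle of lane 4 of the tray, on the floor; its x axis points along the lane to the wide (head) notch.
- step_shelf: Flat plywood step on the bench behind the work, 140 x 280 mm, its top 38 mm above the bench, with a lip 6 mm thick and 8 mm high all round, fixed over a long black tube (27 mm high, lying along y); origin on the bench under its middle. Two bolts at most lie on it, the others on the bench.
- rod_jig: Jig fixed on the bench at the left, 110 mm square; from its middle a fixed rod about 1 m tall stands up: keep the arm clear of it.
- tape_measure: Tape measure on the bench, 64 x 69 x 32 mm, not part of the job; origin under its middle.
- steel_cup: Small turned steel cup, 38 mm across, 26 mm high, not part of the job; origin under its middle.
Not all that is in view belongs to the job. What is shaped like the part that bears bolt3_mid but black or blue is not meant.

How it is judged:
On the way, in this order (a step that is already met when the one before it is completed fails the run):
1. the test button is pressed in and the lever, untouched by the robot, is dropping or has dropped (value of joint test_button above 0.0025 m and value of joint trip_lever above 0.3 rad and contact force between the arm and trip_lever below 0.3 N).
2. every bolt lies in a lane, head in the wide notch, with the lever still down ((horizontal distance between bolt1_mid and lane1 below 0.015 m or horizontal distance between bolt1_mid and lane2 below 0.015 m or horizontal distance between bolt1_mid and lane3 below 0.015 m or horizontal distance between bolt1_mid and lane4 below 0.015 m) and z of each of bolt1_mid, bolt2_mid, bolt3_mid, bolt4_mid in the frame of bolt_tray below 0.0665 m and x of each of bolt1_head, bolt2_head, bolt3_head, bolt4_head in the frame of bolt_tray above 0.013 m and linear speed of each of bolt1, bolt2, bolt3, bolt4 below 0.03 m/s and (horizontal distance between bolt2_mid and lane1 below 0.015 m or horizontal distance between bolt2_mid and lane2 below 0.015 m or horizontal distance between bolt2_mid and lane3 below 0.015 m or horizontal distance between bolt2_mid and lane4 below 0.015 m) and (horizontal distance between bolt3_mid and lane1 below 0.015 m or horizontal distance between bolt3_mid and lane2 below 0.015 m or horizontal distance between bolt3_mid and lane3 below 0.015 m or horizontal distance between bolt3_mid and lane4 below 0.015 m) and (horizontal distance between bolt4_mid and lane1 below 0.015 m or horizontal distance between bolt4_mid and lane2 below 0.015 m or horizontal distance between bolt4_mid and lane3 below 0.015 m or horizontal distance between bolt4_mid and lane4 below 0.015 m) and contact force between the fingers and bolt1 below 0.3 N and contact force between the fingers and bolt2 below 0.3 N and contact force between the fingers and bolt3 below 0.3 N and contact force between the fingers and bolt4 below 0.3 N and value of joint trip_lever above 1.5 rad), for 0.2 s.
3. the lever is lifted back up and stays up by itself (value of joint trip_lever below 0.06 rad and contact force between the arm and trip_lever below 0.3 N), for 0.3 s.
At the end, for the whole second after the job is handed in: Every bolt lies in a lane, released and still: middle within 15 mm of the lane's middle, and less than 12.5 mm above the tray floor, head at the wide notch; lever up (within 0.06 rad of its stop), button out, tape measure and cup within 30 mm of their starts ((horizontal distance between bolt1_mid and lane1 below 0.015 m or horizontal distance between bolt1_mid and lane2 below 0.015 m or horizontal distance between bolt1_mid and lane3 below 0.015 m or horizontal distance between bolt1_mid and lane4 below 0.015 m) and z of each of bolt1_mid, bolt2_mid, bolt3_mid, bolt4_mid in the frame of bolt_tray below 0.0665 m and x of each of bolt1_head, bolt2_head, bolt3_head, bolt4_head in the frame of bolt_tray above 0.013 m and linear speed of each of bolt1, bolt2, bolt3, bolt4 below 0.03 m/s and (horizontal distance between bolt2_mid and lane1 below 0.015 m or horizontal distance between bolt2_mid and lane2 below 0.015 m or horizontal distance between bolt2_mid and lane3 below 0.015 m or horizontal distance between bolt2_mid and lane4 below 0.015 m) and (horizontal distance between bolt3_mid and lane1 below 0.015 m or horizontal distance between bolt3_mid and lane2 below 0.015 m or horizontal distance between bolt3_mid and lane3 below 0.015 m or horizontal distance between bolt3_mid and lane4 below 0.015 m) and (horizontal distance between bolt4_mid and lane1 below 0.015 m or horizontal distance between bolt4_mid and lane2 below 0.015 m or horizontal distance between bolt4_mid and lane3 below 0.015 m or horizontal distance between bolt4_mid and lane4 below 0.015 m) and contact force between the fingers and bolt1 below 0.3 N and contact force between the fingers and bolt2 below 0.3 N and contact force between the fingers and bolt3 below 0.3 N and contact force between the fingers and bolt4 below 0.3 N and value of joint trip_lever below 0.06 rad and value of joint test_button below 0.0015 m and distance of each of tape_measure, steel_cup from where it was at the start of the episode below 0.03 m); the robot touches nothing.
It fails at once if the tape measure is moved more than 30 mm or knocked over (distance of tape_measure from where it was at the start of the episode above 0.03 m or angle between tape_measure's own z axis and vertical above 0.5 rad).
It fails at once if the steel cup is moved more than 30 mm or knocked over (distance of steel_cup from where it was at the start of the episode above 0.03 m or angle between steel_cup's own z axis and vertical above 0.5 rad).
Of bolt1, bolt2, bolt3, bolt4 only 3 to 4 are there at a start; the rules pass over those that are not, and their reading is None.
At some moment in a run one of bolt1, bolt2, bolt3, bolt4 may be knocked a few centimetres aside while the robot is not near it.
Once in a run the grip may slacken for a moment while it holds something.
It also fails if it takes over 210 s, if anything falls off the work surface, if the arm or the gripper's body presses on something with over 40 N, if the wrist force passes 120 N, or if a joint passes its speed limit or range.

ROBOT

A 7-joint arm with a two-finger parallel gripper is mounted at the origin on the work surface; the furniture and walls round the work are solid. World frame = base frame: x ahead of the robot, y to its left, z up, the work surface at z = 0. Lengths are in m, angles in rad, forces in N, time in s.
With the tool pointing down it reaches from about 0.4 to 0.85 m from the base axis. Payload 4.5 kg.
Tool frame: the origin (TCP) lies on the centre line of the jaws, within the pads' length; the fingertips stand ahead of it and the grasp point (between the pads) lies 3 mm ahead of it (r.finger_overhang is the z of the fingertips in the tool frame, in m); z points along the fingers, y is the direction in which the jaws open and shut (so a half turn about z gives the same grasp; the last joint's range is limited). The gripper opens to 88 mm and grips with 3 to 60 N. Pads are 18 mm wide; open, the fingers measure 123 mm over their backs; the gripper's body (75 mm by 187 mm) begins 45 mm behind the grasp point.
Start: joints at [1.208, 0.689, -0.195, 1.565, 0.157, 0.902, -0.215], TCP at [0.242, -0.576, 0.24] pointing down, gripper open.
Joint ranges: [-3.01, 3.01], [-0.46, 2.08], [-1.47, 1.51], [0.13, 2.56], [-1, 4.14], [0.04, 2.09], [-2.66, 2.66]. Speed limits (rad/s): [2.57, 2.57, 3.14, 3.14, 3.14, 3.14, 3.14].

INTERFACE

Orientations are given as a unit quaternion [x, y, z, w].
In Python, from plant import get_state, snapshot, camera_model, workorder, boxes_of, mark_of, r gives the robot as it stands.
- The arm moves only by the tool jog_arm, never from a script. Its argument "rows" is a list of rows, each a list of 2 entries, a list of its own where there are three numbers: the shift along the tool's x, y, z normalised to -1 to 1, where 1 is 75 cm, then the turn about the tool's z normalised to -1 to 1, where 1 is 2 rad. A call has 1 to 20 rows; each row is the pose to reach, as a shift and turn from the pose commanded when the call began, along the tool's axes at that moment; what a row does not reach only later rows make up. A row lasts 1/12 s, in which the tool goes at most 41.7 mm and 7.16 degrees, less where a joint would pass 70% of its speed; a pose out of reach is approached as far as the arm can. A call with a number of a shift or a turn outside -1 to 1 is refused whole. A call with a gripper value outside its range is refused whole. "gripper" is the finger opening in mm, from 0 to 88.1, set as the call begins (left out, the last holds). The fingers move at their own pace and stop on an object; "newtons" is the grip in N (left out, the last holds). Time passes only in rows, so rows that repeat a pose let the fingers close. It gives the time, the measured TCP pose, the force and the opening at its end, in the units of the state.
- get_state(): the state, without advancing time (a new reading comes with each control period).
- snapshot(name): name is "scene" or "side" or "wrist"; returns the picture (384x512x3 uint8, red, green, blue); there is no depth.
- camera_model(name): a dict with "mtx" (3x3 intrinsics, pixels), "extrinsics" (4x4, takes a point from camera to world coordinates); the wrist camera has in their place "T_tool_cam" (4x4, takes a point from camera to tool coordinates, whose origin is the TCP and whose axes are the flange's). Camera axes: x right, y up, looking along -z (the intrinsics and any distortion apply to the point x, -y, -z); pixel columns grow to the right and rows downward; lengths in m; the calibration is good to about 2 mm. A picture is of the moment at which its call begins: read the wrist's pose just before it. camera_model takes no time and is no camera call.
- workorder.finish_job(): hands the job in, once; it reports no verdict.
Trained networks look in the newest picture that a camera, given by its name, has taken for a name from the list of things; names that differ only in an ending like _2 or _b are one class to them, and where a whole thing is asked for, a point or a joint stands for the part that bears it (a point fixed in the world has none). Each returns a list of dicts, best first, with "p" (0 to 1); they miss things now and then, are a little off and sometimes report something else, mostly with a low value. They report only what shows in the picture. A call takes as long as a camera call. They do not tell look-alikes from the thing itself.
- boxes_of(thing, camera): "rect" ([left, top, right, bottom] in pixels, round what is visible of it).
- mark_of(thing, camera): "pixel" ([row, column] in pixels: a listed point, or the origin of a listed thing).
The state is a dict: "clock": time; "q": joint angles; "qd": joint speeds; "joint_torque": joint torques, N m; "tool_pos": TCP position; "eef_rot": TCP orientation; "contact_force": force on the tool from outside, world axes, zero at the start; "moment": the same for the moment, N m; "opening": opening from 0.0 (shut) to 1.0 (fully open).
Only numpy, scipy, OpenCV 4.12 (cv2) and the standard library are available. Lean on these libraries where they do the work, as an engineer would, in place of code of your own. Each camera call takes 0.05 s, during which the arm holds its last target.

## Working session

There is one attempt and no reset: what is moved stays moved. The work goes in short steps, Python scripts to look and compute and a tool call to move; the robot and the scene stay as the last step left them, time stands still between calls to the robot, and variables do not carry over. Pictures are saved under pics/ and viewed, and the job is handed in when it is done.

Besides the shell and the picture viewer there is one more tool, called after "Call:" as name(argument=value, ...) on one line, values as JSON. jog_arm: Moves the arm, as the interface text tells. Scaled input: -1 to 1 covers 75 cm each way for a shift and 2 rad each way for a turn. Its arguments: {"type":"object","properties":{"rows":{"type":"array"},"gripper":{"type":"number"},"newtons":{"type":"number"}},"required":["rows"]}

```bash
ls -la; mkdir -p pics
cat > h.py <<'E'
import numpy as np, cv2
from plant import get_state, snapshot, camera_model, workorder, boxes_of, mark_of, r
from scipy.spatial.transform import Rotation as R
E
python3 - <<'E'
from h import *
s=get_state(); print(s); print(r.finger_overhang)
for c in ["scene","side","wrist"]:
    im=snapshot(c); cv2.imwrite(f"pics/{c}0.png",im[:,:,::-1]); print(c,camera_model(c))
E
```

```text
total 12
drwxr-xr-x  3 agent agent 4096 Dec  7 02:28 .
drwxr-xr-x 23 root  root  4096 Dec  7 02:28 ..
drwxr-xr-x  2 agent agent 4096 Dec  7 02:28 pics
{'clock': 0.0, 'q': array([ 1.2078016 ,  0.68998267, -0.19452827,  1.56631257,  0.15729016,
        0.90250136, -0.21512051]), 'qd': array([-0.00013653,  0.00051037, -0.00104707, -0.00046913,  0.00058347,
       -0.00071193, -0.00021271]), 'joint_torque': array([-3.26843856e-04, -5.27572775e+01, -1.26779348e+00, -1.53433013e+01,
       -5.27966477e-02,  6.39365986e-03,  1.69501700e-04]), 'tool_pos': array([ 0.24126603, -0.57588659,  0.23931959]), 'eef_rot': array([ 9.80376910e-01,  1.97130143e-01, -2.34314763e-04, -8.75517607e-04]), 'contact_force': array([-0.89068872,  0.6635515 ,  0.967212  ]), 'moment': array([-0.01942848,  0.00287923,  0.0162069 ]), 'opening': 0.9968986532244635}
0.022
scene {'mtx': array([[431.75473911,   0.        , 253.32614663],
       [  0.        , 431.75473911, 195.07700887],
       [  0.        ,   0.        ,   1.        ]]), 'extrinsics': array([[ 0.82741953,  0.32468184, -0.45821242, -0.17364367],
      
[... 431 characters left out ...]
0.04434821,  0.57805493, -0.81479183, -1.2685923 ],
       [ 0.01178376,  0.81523485,  0.57901061,  0.92324164],
       [ 0.        ,  0.        ,  0.        ,  1.        ]])}
wrist {'mtx': array([[342.29948005,   0.        , 251.99886777],
       [  0.        , 342.29948005, 193.8621637 ],
       [  0.        ,   0.        ,   1.        ]]), 'T_tool_cam': array([[-1.12823580e-04,  9.52408701e-01,  3.04823971e-01,
         7.90018649e-02],
       [ 9.99999904e-01,  2.36199841e-04, -3.67868755e-04,
         6.74002346e-04],
       [-4.22360776e-04,  3.04823900e-01, -9.52408637e-01,
        -1.45577229e-01],
       [ 0.00000000e+00,  0.00000000e+00,  0.00000000e+00,
         1.00000000e+00]])}
```

View pics/scene0.png

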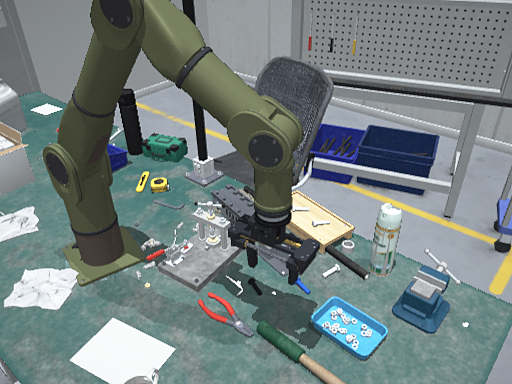

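View pics/side0.png

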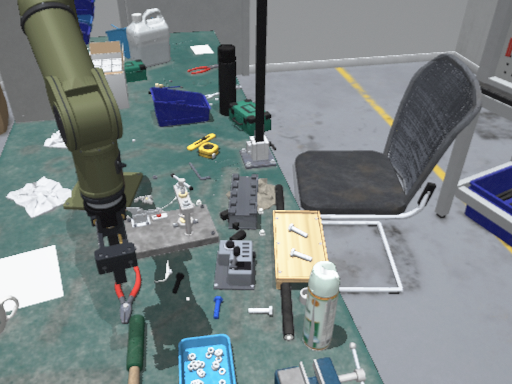

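View pics/wrist0.png

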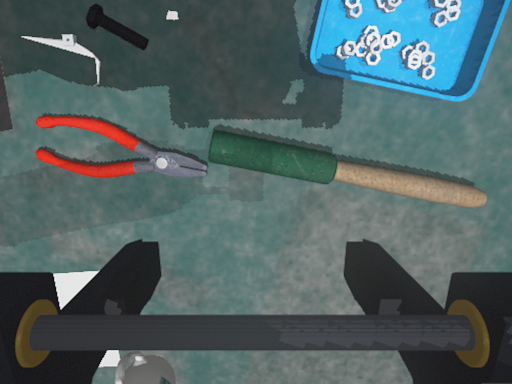

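```bash
cat >> h.py <<'E'
def cam_pose(name,state=None):
    m=camera_model(name)
    if name!="wrist": return m["mtx"],m["extrinsics"]
    s=state or get_state(); T=np.eye(4); T[:3,:3]=R.from_quat(s["eef_rot"]).as_matrix(); T[:3,3]=s["tool_pos"]
    return m["mtx"],T@m["T_tool_cam"]
def ray(name,px,state=None):  # px=[row,col]
    K,T=cam_pose(name,state); d=np.linalg.inv(K)@np.array([px[1],px[0],1.]); d=d*[1,-1,-1]
    d=T[:3,:3]@d; return T[:3,3],d
def onz(name,px,z,state=None):
    o,d=ray(name,px,state); return o+d*(z-o[2])/d[2]
def proj(name,P,state=None):
    K,T=cam_pose(name,state); p=T[:3,:3].T@(np.asarray(P)-T[:3,3]); p=p*[1,-1,-1]; u=K@p; return u[1]/u[2],u[0]/u[2]
def tri(obs):
    A=np.zeros((3,3));b=np.zeros(3)
    for o,d in obs:
        d=d/np.linalg.norm(d);M=np.eye(3)-np.outer(d,d);A+=M;b+=M@o
    return np.linalg.solve(A,b)
E
python3 - <<'E'
from h import *
for c in ["side","scene"]:
    snapshot(c)
    for t,z in [("button_top",.064),("lever_knob",.1),("lever_hinge",.052),("trip_box",0),("bolt_tray",0),("bolt1_mid",.008),("bolt1_head",.008),("lane1",.054),("step_shelf",0),("tape_measure",0),("steel_cup",0),("rod_jig",0)]:
        for m in mark_of(t,c)[:6]:
            print(c,t,round(m["p"],2),np.round(m["pixel"],1),onz(c,m["pixel"],z)[:2].round(3))
    print([(round(b["p"],2),np.round(b["rect"])) for b in boxes_of("bolt1_mid",c)])
print(get_state()["clock"])
E
python3 - <<'E'
import cv2
im=cv2.imread('pics/side0.png')[160:340,160:345]; cv2.imwrite('pics/side0c.png',cv2.resize(im,None,fx=4.1,fy=3.3,interpolation=3))
E
```

```text
side button_top 0.66 [179.6 244.4] [ 0.457 -0.   ]
side button_top 0.57 [241.  229.5] [ 0.436 -0.296]
side button_top 0.46 [269.9 240. ] [ 0.472 -0.403]
side lever_knob 0.6 [252.3 234.9] [ 0.458 -0.378]
side lever_hinge 0.74 [266.4 237. ] [ 0.462 -0.378]
side trip_box 0.61 [250.6 296.9] [ 0.621 -0.253]
side trip_box 0.59 [270.  236.1] [ 0.456 -0.339]
side trip_box 0.39 [251.5 237.4] [ 0.454 -0.266]
side bolt_tray 0.69 [208.9 247.5] [ 0.471 -0.069]
side bolt_tray 0.24 [196.8 245. ] [ 0.459 -0.005]
side bolt1_mid 0.47 [180.9 243.9] [0.451 0.075]
side bolt1_mid 0.4 [309.4 259.2] [ 0.524 -0.478]
side bolt1_head 0.7 [308.9 271.6] [ 0.554 -0.475]
side lane1 0.93 [188.4 245.5] [ 0.463 -0.034]
side lane1 0.93 [181.8 244. ] [0.456 0.002]
side lane1 0.77 [208.4 240.3] [ 0.454 -0.138]
side lane1 0.7 [196. 243.] [ 0.458 -0.075]
side step_shelf 0.66 [253.4 296.8] [ 0.621 -0.265]
side tape_measure 0.75 [153.4 206.6] [0.3   0.258]
side tape_measure 0.18 [250.9 290.6] [ 0.604 -0.255]
side steel_cup 0.54 [302.3 306.6] [ 0.641 -0.442]
side steel_cup 0.25 [309.4 272.3] [ 0.556 -0.469]
[(0.39, array([289., 227., 306., 239.]))]
scene button_top 0.28 [269.7 335.6] [ 0.503 -0.521]
scene lever_hinge 0.86 [252.7 287.5] [ 0.446 -0.376]
scene trip_box 0.92 [254.3 281.5] [ 0.463 -0.325]
scene trip_box 0.51 [272.4 329.3] [ 0.53  -0.472]
scene bolt_tray 0.69 [214.9 236.6] [ 0.46  -0.065]
scene bolt1_mid 0.65 [272.1 329.2] [ 0.525 -0.476]
scene bolt1_mid 0.29 [226.5 306.3] [ 0.611 -0.268]
scene bolt1_head 0.66 [268.  333.1] [ 0.546 -0.47 ]
scene lane1 0.63 [195.7 233.8] [ 0.476 -0.024]
scene lane1 0.58 [211.  245.4] [ 0.459 -0.127]
scene lane1 0.56 [191.6 224. ] [0.462 0.019]
scene step_shelf 0.67 [227.3 308.1] [ 0.62  -0.268]
scene step_shelf 0.28 [267.8 335.6] [ 0.559 -0.468]
scene tape_measure 0.64 [187.  160.1] [0.313 0.269]
scene tape_measure 0.56 [224.1 316.7] [ 0.656 -0.271]
scene steel_cup 0.58 [248.3 347.9] [ 0.653 -0.425]
[]
1.55
```

View pics/side0c.png

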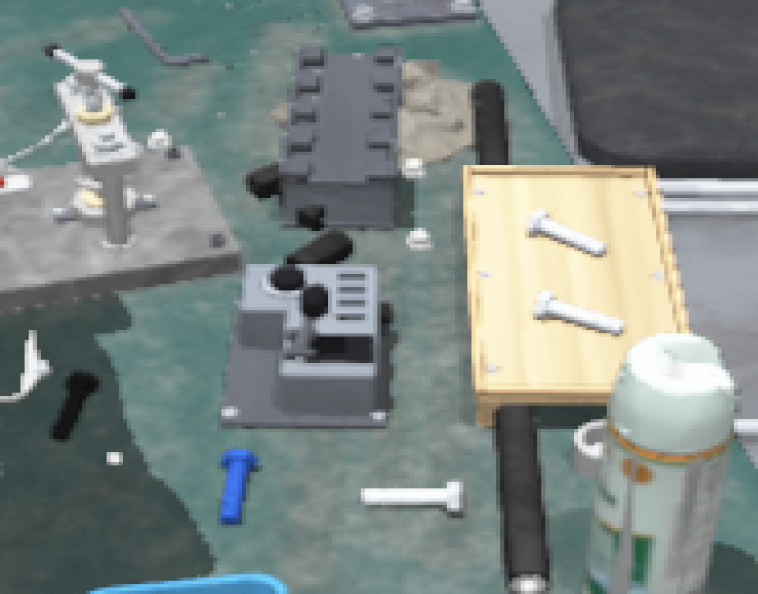

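```bash
cat >> h.py <<'E'
def wrap(a): return (a+np.pi)%(2*np.pi)-np.pi
def yaw_now(s=None):
    s=s or get_state(); M=R.from_quat(s["eef_rot"]).as_matrix(); return np.arctan2(M[1,0],M[0,0])
def plan(P,yaw=None):
    """print move in tool axes; yaw= world direction of tool x"""
    s=get_state(); M=R.from_quat(s["eef_rot"]).as_matrix(); d=M.T@(np.asarray(P)-s["tool_pos"])
    y0=yaw_now(s); t=0 if yaw is None else -wrap(yaw-y0)
    n=max(np.linalg.norm(d)/.0417,abs(np.degrees(t))/7.16)
    print("shift",(d/.75).round(4),"turn",round(t/2,4),"rows>=",round(n,1),"| z now",s["tool_pos"].round(4),"yaw",round(np.degrees(y0),1),"q7",s["q"][6].round(2))
def st():
    s=get_state(); print(round(s["clock"],2),"pos",s["tool_pos"].round(4),"yaw",round(np.degrees(yaw_now(s)),2),"F",s["contact_force"].round(2),"open",round(s["opening"]*88.1,1),"q",s["q"].round(2))
E
python3 -c "
from h import *
plan([.42,-.25,.36],0)"
```

```text
shift [ 0.3876 -0.3095 -0.1598] turn 0.1984 rows>= 9.4 | z now [ 0.2416 -0.5765  0.2402] yaw 22.7 q7 -0.22
```

Call:
jog_arm(rows=[[[0.388,-0.31,-0.16],0.198],[[0.388,-0.31,-0.16],0.198],[[0.388,-0.31,-0.16],0.198],[[0.388,-0.31,-0.16],0.198],[[0.388,-0.31,-0.16],0.198],[[0.388,-0.31,-0.16],0.198],[[0.388,-0.31,-0.16],0.198],[[0.388,-0.31,-0.16],0.198],[[0.388,-0.31,-0.16],0.198],[[0.388,-0.31,-0.16],0.198],[[0.388,-0.31,-0.16],0.198],[[0.388,-0.31,-0.16],0.198],[[0.388,-0.31,-0.16],0.198]])

```text
clock: 2.63
tool_pos: [0.4191, -0.2508, 0.3598]
eef_rot: [1.0, -0.001, -0.001, 0.0]
contact_force: [-0.0, -0.5, 0.5]
opening: 0.998
```

Run:
```python
from h import *
st(); s=get_state()
im=snapshot("wrist"); cv2.imwrite("pics/w1.png",cv2.resize(im[:,:,::-1],(800,600)))
c="wrist"
for t,z in [("button_top",.064),("lever_knob",.104),("lever_hinge",.052),("trip_box",0),("bolt_tray",0),("bolt1_mid",.046),("bolt1_head",.046),("lane1",.054),("step_shelf",0),("steel_cup",0)]:
    for m in mark_of(t,c)[:6]:
        print(c,t,round(m["p"],2),np.round(m["pixel"],1),onz(c,m["pixel"],z,s)[:2].round(4))
```

```text
2.63 pos [ 0.4191 -0.2508  0.3598] yaw -0.07 F [-0.03 -0.53  0.5 ] open 88.0 q [ 0.52  0.36 -0.1   1.79  0.05  0.99 -1.18]
wrist lever_knob 0.85 [114.4 360.5] [ 0.4651 -0.3763]
wrist lever_hinge 0.57 [122.3 343.8] [ 0.4507 -0.3716]
wrist trip_box 0.72 [109.  311.6] [ 0.4641 -0.3376]
wrist bolt_tray 0.58 [113.5 122. ] [ 0.4582 -0.0646]
wrist bolt1_mid 0.72 [ 59.9 420.6] [ 0.5269 -0.4632]
wrist bolt1_head 0.8 [ 39.3 423.6] [ 0.5506 -0.4634]
wrist lane1 0.96 [116.2 123.2] [ 0.4591 -0.0858]
wrist lane1 0.93 [113.1 159.6] [ 0.4629 -0.133 ]
wrist lane1 0.83 [118.4  89.5] [ 0.4564 -0.0419]
wrist steel_cup 0.32 [113.3 309.1] [ 0.4581 -0.3343]
```

View pics/w1.png

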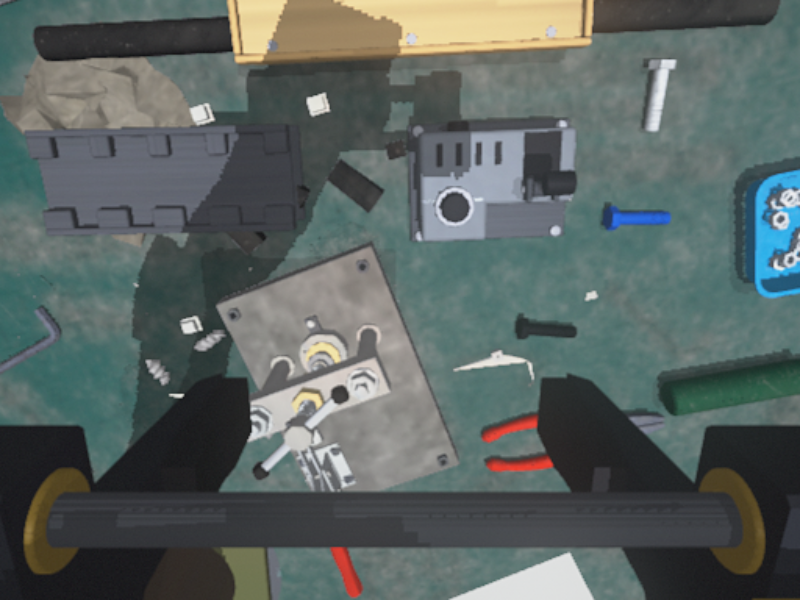

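```bash
python3 -c "
from h import *
s=get_state()
b=onz('wrist',[131.8,291.2],.064,s);print(b)
plan([b[0],b[1],.2],-np.pi/2)"
```

```text
[ 0.44144613 -0.30067218  0.064     ]
shift [0.0285 0.068  0.2135] turn 0.7856 rows>= 12.6 | z now [ 0.42   -0.2497  0.3601] yaw 0.0 q7 -1.18
```

Call:
jog_arm(rows=[[[0.0285,0.068,0.213],0.785],[[0.0285,0.068,0.213],0.785],[[0.0285,0.068,0.213],0.785],[[0.0285,0.068,0.213],0.785],[[0.0285,0.068,0.213],0.785],[[0.0285,0.068,0.213],0.785],[[0.0285,0.068,0.213],0.785],[[0.0285,0.068,0.213],0.785],[[0.0285,0.068,0.213],0.785],[[0.0285,0.068,0.213],0.785],[[0.0285,0.068,0.213],0.785],[[0.0285,0.068,0.213],0.785],[[0.0285,0.068,0.213],0.785],[[0.0285,0.068,0.213],0.785],[[0.0285,0.068,0.213],0.785],[[0.0285,0.068,0.213],0.785]], gripper=0)

```text
clock: 4.52
tool_pos: [0.4417, -0.3005, 0.2004]
eef_rot: [0.708, -0.706, 0.0, -0.0]
contact_force: [-0.4, -0.5, -0.1]
opening: 0.005
```

Run:
```python
from h import *
st(); s=get_state()
im=snapshot("wrist"); cv2.imwrite("pics/w2.png",cv2.resize(im[:,:,::-1],(800,600)))
c="wrist"
for t,z in [("button_top",.064),("lever_knob",.101),("lever_hinge",.052)]:
    for m in mark_of(t,c)[:6]:
        print(c,t,round(m["p"],2),np.round(m["pixel"],1),onz(c,m["pixel"],z,s)[:2].round(4))
```

```text
4.52 pos [ 0.4417 -0.3005  0.2004] yaw -89.78 F [-0.44 -0.48 -0.14] open 0.4 q [ 0.3   0.65  0.35  1.9  -0.35  0.65 -2.27]
wrist button_top 0.78 [181.6 256.7] [ 0.4379 -0.3012]
wrist lever_knob 0.56 [ 93.5 224.4] [ 0.4611 -0.3743]
wrist lever_hinge 0.93 [ 93.7 236.4] [ 0.455 -0.373]
```

View pics/w2.png

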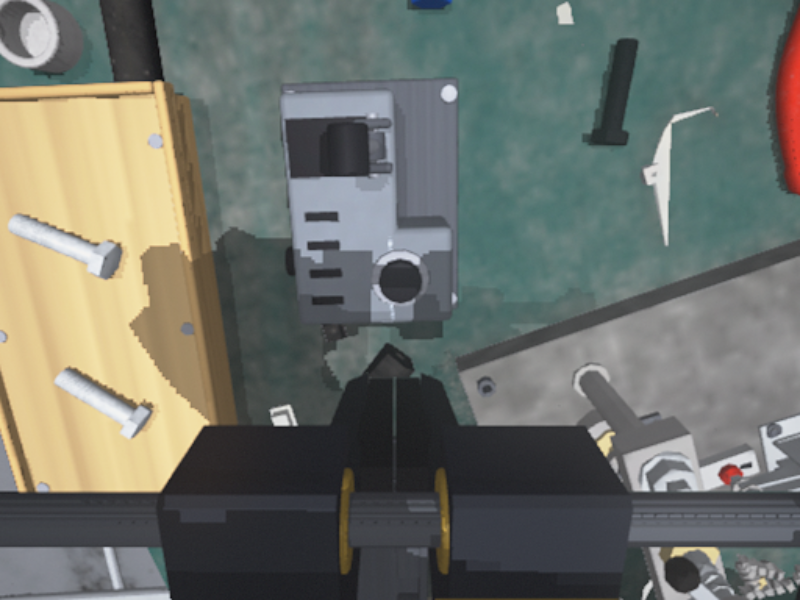

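Run:
```python
from h import *
s=get_state()
for p in [(600,375),(690,470),(680,575)]:
    for z in (.05,.12): print(p,z,onz('wrist',[p[1]*.64,p[0]*.64],z,s).round(3))
plan([.438,-.301,.09])
plan([.438,-.301,.0795])
```

```text
(600, 375) 0.05 [ 0.316 -0.24   0.05 ]
(600, 375) 0.12 [ 0.346 -0.273  0.12 ]
(690, 470) 0.05 [ 0.25  -0.173  0.05 ]
(690, 470) 0.12 [ 0.296 -0.222  0.12 ]
(680, 575) 0.05 [ 0.243 -0.088  0.05 ]
(680, 575) 0.12 [ 0.29  -0.157  0.12 ]
shift [0.0005 0.0047 0.1472] turn 0.0 rows>= 2.6 | z now [ 0.4415 -0.3006  0.2004] yaw -89.9 q7 -2.28
shift [0.0005 0.0048 0.1612] turn 0.0 rows>= 2.9 | z now [ 0.4415 -0.3006  0.2004] yaw -89.9 q7 -2.28
```

Call:
jog_arm(rows=[[[0.0005,0.0048,0.06],0],[[0.0005,0.0048,0.11],0],[[0.0005,0.0048,0.14],0],[[0.0005,0.0048,0.148],0],[[0.0005,0.0048,0.152],0],[[0.0005,0.0048,0.156],0],[[0.0005,0.0048,0.159],0],[[0.0005,0.0048,0.159],0],[[0.0005,0.0048,0.159],0],[[0.0005,0.0048,0.159],0],[[0.0005,0.0048,0.159],0],[[0.0005,0.0048,0.159],0],[[0.0005,0.0048,0.159],0],[[0.0005,0.0048,0.159],0]])

```text
clock: 5.88
tool_pos: [0.438, -0.3009, 0.0812]
eef_rot: [0.708, -0.707, 0.0, -0.0]
contact_force: [0.1, -0.6, -0.3]
opening: 0.003
```

Run:
```python
from h import *
st()
im=snapshot("side")[220:300,200:280]; cv2.imwrite("pics/s3.png",cv2.resize(im[:,:,::-1],(600,600)))
im=snapshot("wrist"); cv2.imwrite("pics/w3.png",im[:,:,::-1])
```

```text
5.88 pos [ 0.438  -0.3009  0.0812] yaw -89.91 F [ 0.06 -0.64 -0.26] open 0.3 q [ 0.39  0.84  0.21  1.98 -0.44  0.37 -2.19]
```

View pics/s3.png

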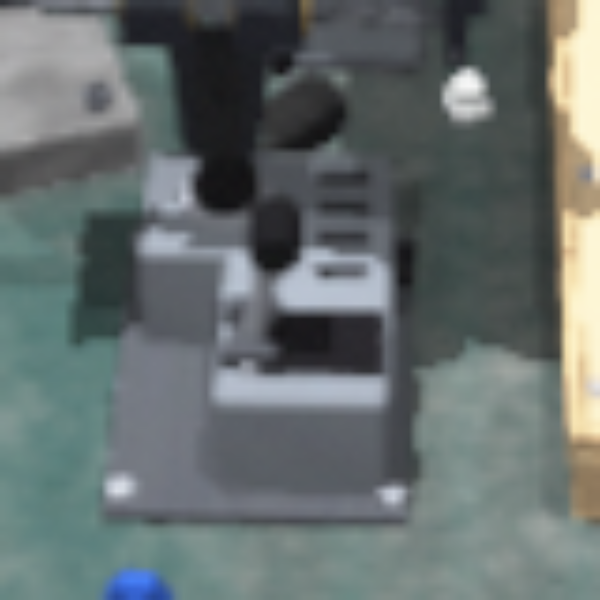

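View pics/w3.png

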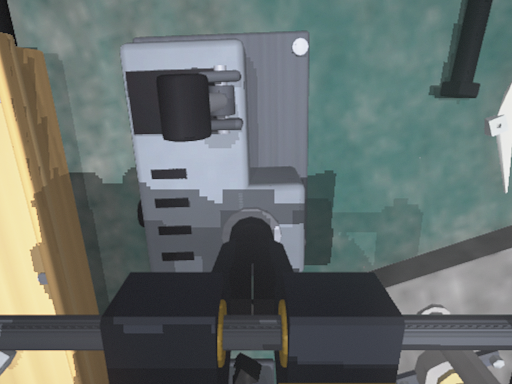

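Call:
jog_arm(rows=[[[0,0,0.0015],0],[[0,0,0.003],0],[[0,0,0.004],0],[[0,0,0.004],0],[[0,0,0.004],0]])

```text
clock: 6.4
tool_pos: [0.4379, -0.3009, 0.078]
eef_rot: [0.708, -0.707, -0.0, 0.0]
contact_force: [0.4, -0.6, -0.5]
opening: 0.001
```

Run:
```python
from h import *
st()
a=snapshot("side")[225:285,205:275]; a=cv2.resize(a[:,:,::-1],(700,600),interpolation=3); cv2.imwrite("pics/s4.png",a)
print(proj("side",[.438,-.301,.064]),proj("side",[.438,-.301,.056]))
```

```text
6.4 pos [ 0.4379 -0.3009  0.078 ] yaw -89.91 F [ 0.36 -0.63 -0.49] open 0.1 q [ 0.4   0.84  0.2   1.98 -0.44  0.36 -2.19]
(np.float64(242.31275038173428), np.float64(230.03974095702836)) (np.float64(244.5610925519258), np.float64(230.09704154434482))
```

View pics/s4.png

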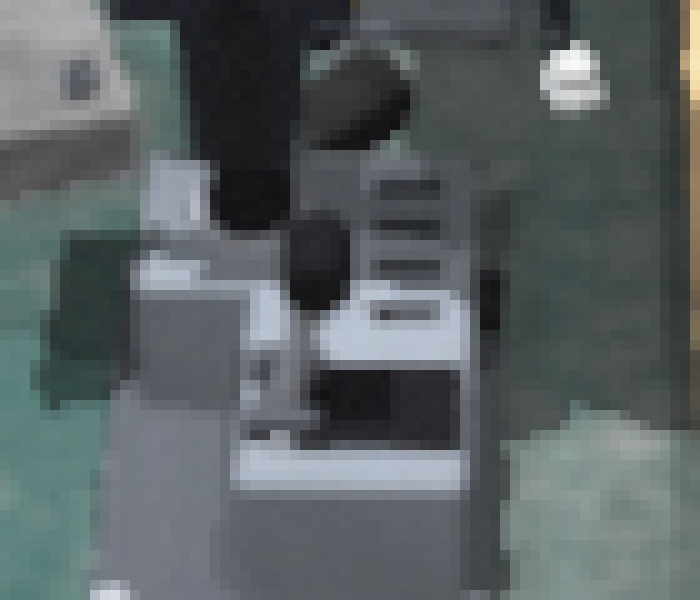

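Run:
```python
from h import *
s=get_state(); M=R.from_quat(s["eef_rot"]).as_matrix()
for v in ([.009,0,.022],[.0,0,.022],[.009,0.017,.022],[-.009,0,.022]): print(v,np.round(proj("wrist",s["tool_pos"]+M@v,s)),np.round(proj("side",s["tool_pos"]+M@v,s),1))
im=snapshot("wrist")[120:340,120:380]; cv2.imwrite("pics/w5.png",cv2.resize(im[:,:,::-1],None,fx=2.7,fy=2.7))
print(boxes_of("button_top","wrist"),mark_of("button_top","wrist"))
```

```text
[0.009, 0, 0.022] [225. 252.] [246.8 229.8]
[0.0, 0, 0.022] [240. 252.] [244.5 230.1]
[0.009, 0.017, 0.022] [225. 284.] [246.5 223.4]
[-0.009, 0, 0.022] [256. 252.] [242.3 230.3]
[{'rect': [229.1, 221.1, 272.4, 243.0], 'p': 0.65}] [{'pixel': [247.6, 250.9], 'p': 0.91}, {'pixel': [98.0, 219.0], 'p': 0.69}]
```

View pics/w5.png

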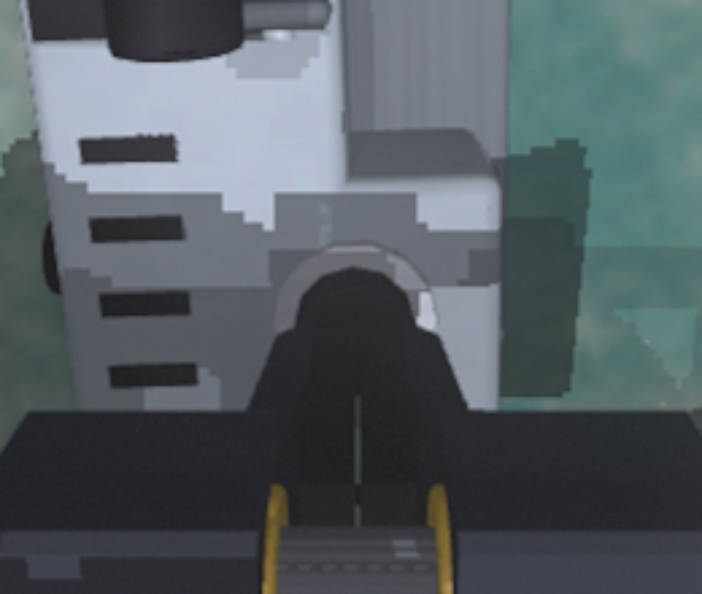

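Call:
jog_arm(rows=[[[0,0,0.0015],0],[[0,0,0.0027],0],[[0,0,0.0027],0]])

```text
clock: 6.85
tool_pos: [0.4378, -0.3008, 0.0759]
eef_rot: [0.708, -0.707, -0.0, 0.0]
contact_force: [0.4, -1.1, 1.0]
opening: 0.003
```

Run:
```python
from h import *
st()
im=snapshot("wrist")[60:340,120:380]; cv2.imwrite("pics/w6.png",cv2.resize(im[:,:,::-1],None,fx=2.1,fy=2.1))
```

```text
6.85 pos [ 0.4378 -0.3008  0.0759] yaw -89.91 F [ 0.43 -1.09  1.  ] open 0.2 q [ 0.4   0.85  0.2   1.98 -0.44  0.35 -2.19]
```

View pics/w6.png

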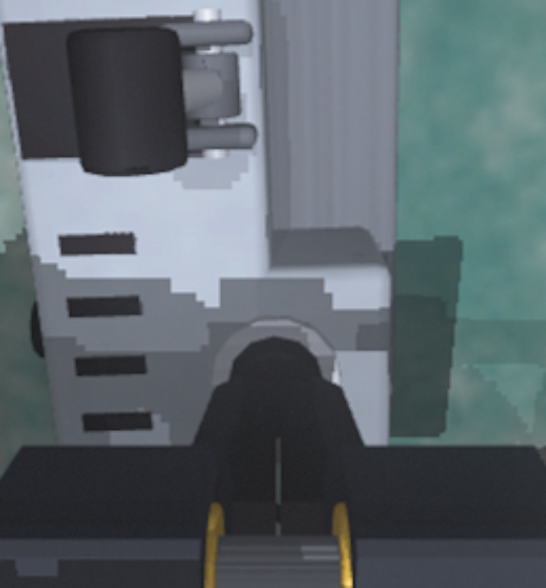

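Call:
jog_arm(rows=[[[0,0,0.0013],0],[[0,0,0.0026],0],[[0,0,0.004],0],[[0,0,0.004],0]])

```text
clock: 7.23
tool_pos: [0.4379, -0.3009, 0.0729]
eef_rot: [0.708, -0.707, -0.0, 0.0]
contact_force: [1.2, 0.7, 0.2]
opening: 0.004
```

Run:
```python
from h import *
st()
im=snapshot("wrist")[60:340,120:380]; cv2.imwrite("pics/w7.png",cv2.resize(im[:,:,::-1],None,fx=2.1,fy=2.1))
```

```text
7.23 pos [ 0.4379 -0.3009  0.0729] yaw -89.91 F [1.24 0.69 0.2 ] open 0.3 q [ 0.4   0.85  0.2   1.98 -0.44  0.35 -2.19]
```

View pics/w7.png

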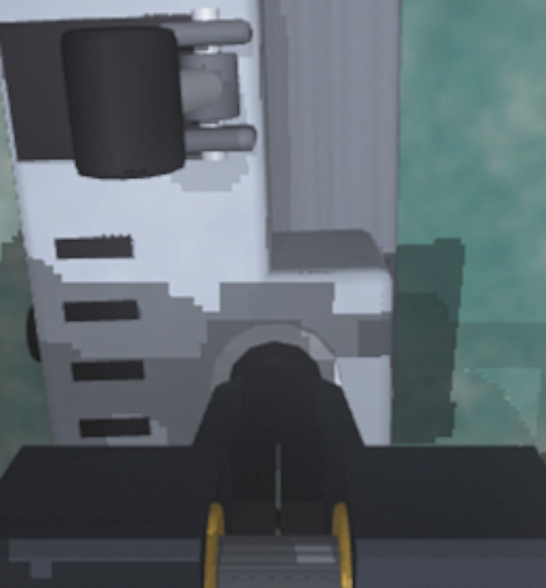

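Run:
```python
from h import *
s=dict(tool_pos=np.array([.4417,-.3005,.2004]),eef_rot=np.array([.708,-.706,0,0])/np.hypot(.708,.706))
s1=dict(tool_pos=np.array([.4191,-.2508,.3598]),eef_rot=np.array([1,-.001,-.001,0]))
def show(n,obs):
    rs=[ray(*o) for o in obs]; P=tri(rs); print(n,P.round(4),[np.round(np.array(proj(o[0],P,o[2] if len(o)>2 else None))-o[1],1) for o in obs])
show("button",[("side",[244,230]),("wrist",[180,256.3],s),("wrist",[131.8,291.2],s1),])
show("hinge",[("side",[266.4,237]),("scene",[252.7,287.5]),("wrist",[93.7,236.4],s),("wrist",[122.3,343.8],s1)])
show("knob",[("side",[252.3,234.9]),("wrist",[93.5,224.4],s),("wrist",[114.4,360.5],s1)])
# bolt head of box corner screws (px 800)
show("screw near",[("side",[160+415/3.3,160+230/4.1]),("wrist",[93*.64,448*.64],s),("wrist",[231*.64,556*.64],s1)])
im=snapshot("scene")[200:320,230:350]; cv2.imwrite("pics/sc8.png",cv2.resize(im[:,:,::-1],(600,600)))
```

```text
button [ 0.4385 -0.3012  0.0581] [array([0. , 0.3]), array([-0.2, -0.4]), array([ 0.9, -0.2])]
hinge [ 0.4547 -0.3711  0.0447] [array([-0.1, -2.8]), array([-0.1,  1.3]), array([2.1, 0.8]), array([-3.4, -0.5])]
knob [ 0.4612 -0.3757  0.0982] [array([-0.1,  1.5]), array([-2.1,  0. ]), array([ 3.2, -1.2])]
screw near [ 0.4095 -0.403   0.0045] [array([-0.1, -0.1]), array([-0.6,  0.4]), array([-0.5, -0.3])]
```

View pics/sc8.png

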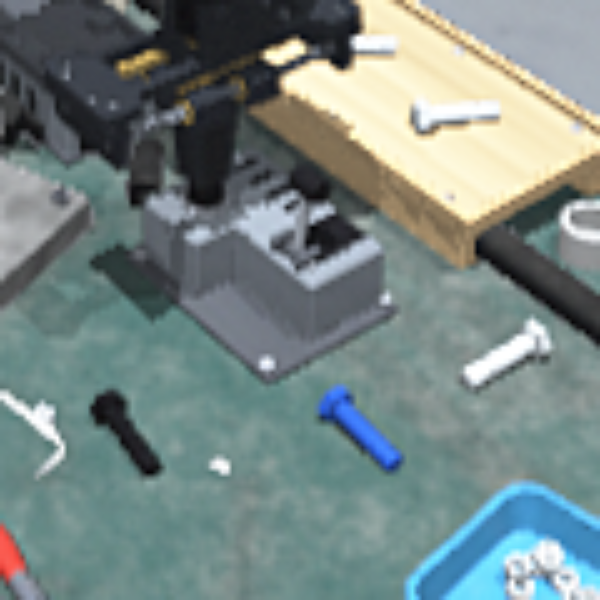

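Call:
jog_arm(rows=[[[0,0,0.0013],0],[[0,0,0.0026],0],[[0,0,0.0026],0]])

```text
clock: 7.58
tool_pos: [0.4379, -0.3009, 0.071]
eef_rot: [0.708, -0.707, -0.0, 0.0]
contact_force: [0.3, -0.6, -0.2]
opening: 0.002
```

Run:
```python
from h import *
st(); print(get_state()["joint_torque"].round(2))
im=snapshot("wrist")[60:340,120:380]; cv2.imwrite("pics/w9.png",cv2.resize(im[:,:,::-1],None,fx=2.1,fy=2.1))
```

```text
7.58 pos [ 0.4379 -0.3009  0.071 ] yaw -89.91 F [ 0.29 -0.63 -0.16] open 0.2 q [ 0.4   0.86  0.19  1.98 -0.45  0.34 -2.19]
[ 3.000e-02 -4.989e+01  4.150e+00 -6.100e+00  1.000e-02 -1.000e-01
  0.000e+00]
```

View pics/w9.png

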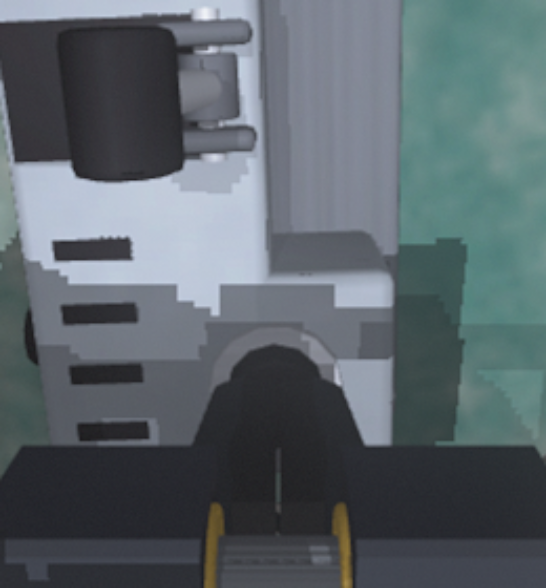

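Run:
```python
from h import *
s=get_state(); M=R.from_quat(s["eef_rot"]).as_matrix()
for v in ([.009,0,.022],[.009,0,.012],[.009,0,.005],[.009,0,-.003],[.005,0,.022]): print(v,np.round(proj("wrist",s["tool_pos"]+M@v,s)))
```

```text
[0.009, 0, 0.022] [225. 252.]
[0.009, 0, 0.012] [233. 252.]
[0.009, 0, 0.005] [239. 252.]
[0.009, 0, -0.003] [246. 252.]
[0.005, 0, 0.022] [232. 252.]
```

Call:
jog_arm(rows=[[[0,0,0.0013],0],[[0,0,0.0026],0],[[0,0,0.0026],0]])

```text
clock: 7.88
tool_pos: [0.4378, -0.3008, 0.069]
eef_rot: [0.708, -0.707, -0.0, 0.0]
contact_force: [1.0, -0.3, 0.9]
opening: 0.006
```

Run:
```python
from h import *
st(); 
im=snapshot("wrist")[60:340,120:380]; cv2.imwrite("pics/w10.png",cv2.resize(im[:,:,::-1],None,fx=2.1,fy=2.1))
```

```text
7.88 pos [ 0.4378 -0.3008  0.069 ] yaw -89.91 F [ 1.03 -0.29  0.88] open 0.5 q [ 0.4   0.86  0.19  1.98 -0.45  0.34 -2.19]
```

View pics/w10.png

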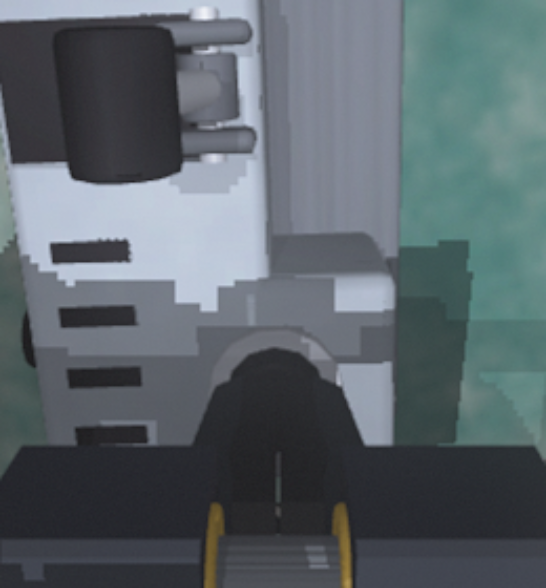

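Call:
jog_arm(rows=[[[0,0,0.0013],0],[[0,0,0.0026],0],[[0,0,0.0026],0],[[0,0,0.0026],0]])

```text
clock: 8.27
tool_pos: [0.4379, -0.3009, 0.0672]
eef_rot: [0.708, -0.707, -0.0, 0.0]
contact_force: [0.5, 0.1, -0.0]
opening: -0.0
```

Run:
```python
from h import *
st(); 
im=snapshot("wrist")[60:340,120:380]; cv2.imwrite("pics/w11.png",cv2.resize(im[:,:,::-1],None,fx=2.1,fy=2.1))
```

```text
8.27 pos [ 0.4379 -0.3009  0.0672] yaw -89.91 F [ 0.49  0.1  -0.05] open -0.0 q [ 0.4   0.86  0.19  1.98 -0.45  0.34 -2.19]
```

View pics/w11.png

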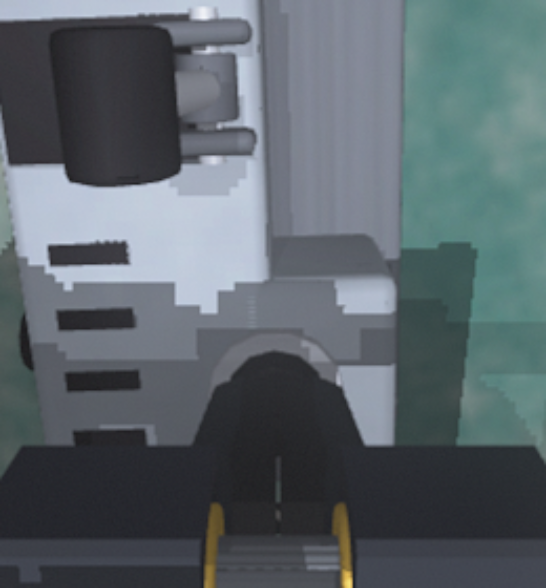

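Run:
```python
from h import *
s=get_state()
for z in (.064,.058,.055): print(z,np.round(proj("wrist",[.438,-.313,z],s),1),np.round(proj("wrist",[.438,-.301,z],s),1), "side",np.round(proj("side",[.438,-.313,z]),1),np.round(proj("side",[.438,-.289,z]),1))
a=snapshot("side")[215:275,195:265]; a=cv2.resize(a[:,:,::-1],(700,600),interpolation=3); cv2.imwrite("pics/s12.png",a)
a=snapshot("scene")[200:260,230:300]; a=cv2.resize(a[:,:,::-1],(700,600),interpolation=3); cv2.imwrite("pics/sc12.png",a)
```

```text
0.064 [234.4 252.1] [257.1 252. ] side [245.3 229.6] [239.3 230.4]
0.058 [229.3 252.1] [251.4 252. ] side [247.  229.7] [241.  230.5]
0.055 [226.9 252.1] [248.6 252. ] side [247.9 229.7] [241.9 230.5]
```

View pics/s12.png

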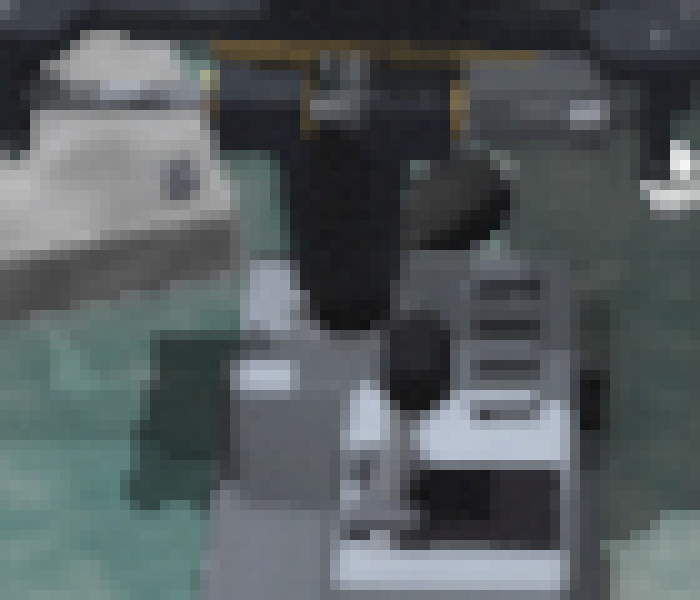

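View pics/sc12.png

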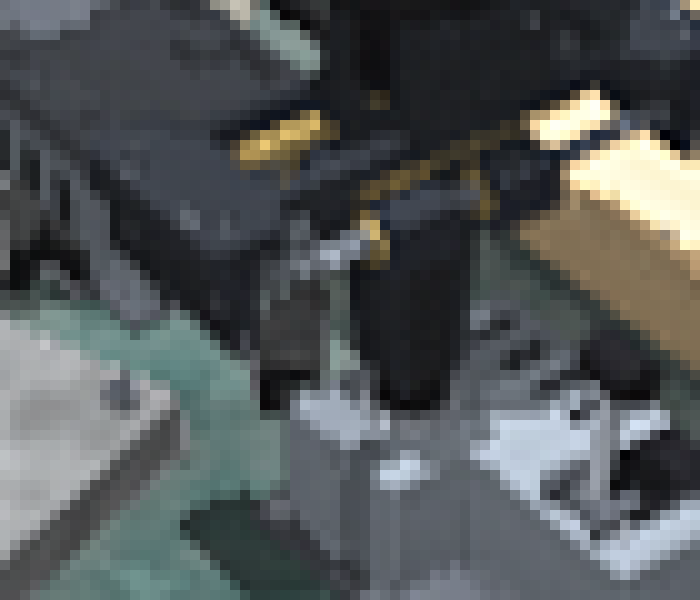

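Call:
jog_arm(rows=[[[0,0,0.0013],0],[[0,0,0.0026],0],[[0,0,0.0026],0],[[0,0,0.0026],0]])

```text
clock: 8.75
tool_pos: [0.438, -0.301, 0.0654]
eef_rot: [0.708, -0.707, 0.0, -0.0]
contact_force: [0.7, -0.1, 1.2]
opening: 0.005
```

Run:
```python
from h import *
st(); 
im=snapshot("wrist")[60:340,120:380]; cv2.imwrite("pics/w13.png",cv2.resize(im[:,:,::-1],None,fx=2.1,fy=2.1))
```

```text
8.75 pos [ 0.438  -0.301   0.0654] yaw -89.91 F [ 0.67 -0.07  1.18] open 0.5 q [ 0.41  0.87  0.19  1.98 -0.45  0.33 -2.19]
```

View pics/w13.png

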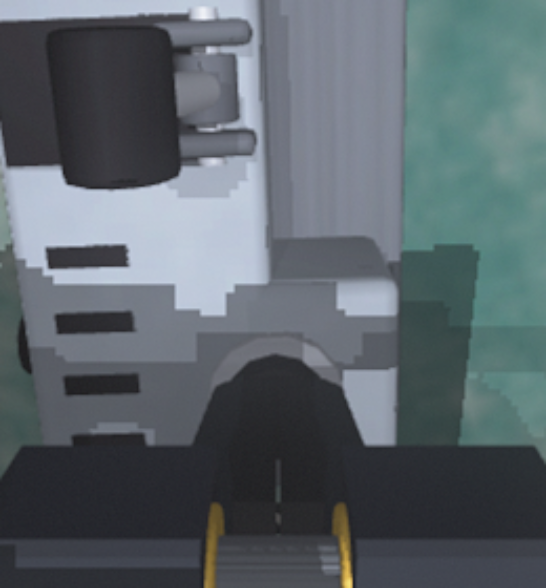

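Call:
jog_arm(rows=[[[0,0,0.0013],0],[[0,0,0.0026],0],[[0,0,0.0026],0],[[0,0,0.0026],0]])

```text
clock: 9.13
tool_pos: [0.438, -0.301, 0.0634]
eef_rot: [0.708, -0.707, 0.0, -0.0]
contact_force: [0.3, 0.2, 2.5]
opening: 0.005
```

Run:
```python
from h import *
st(); 
im=snapshot("wrist")[60:340,120:380]; cv2.imwrite("pics/w14.png",cv2.resize(im[:,:,::-1],None,fx=2.1,fy=2.1))
```

```text
9.13 pos [ 0.438  -0.301   0.0634] yaw -89.91 F [0.33 0.24 2.48] open 0.4 q [ 0.41  0.87  0.18  1.99 -0.45  0.33 -2.19]
```

View pics/w14.png

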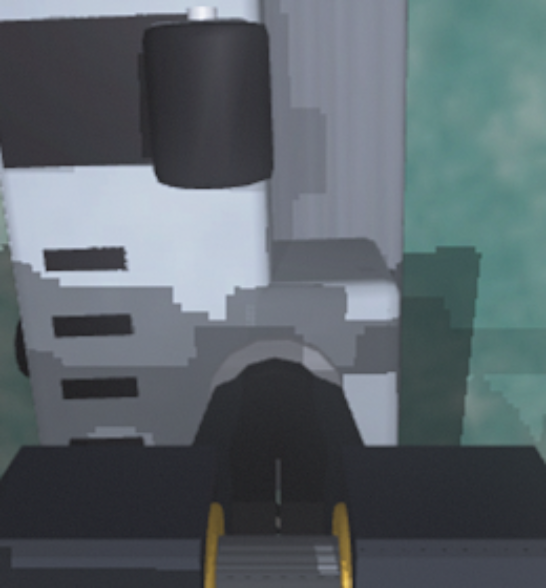

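Call:
jog_arm(rows=[[[0,0,0.001],0],[[0,0,0.001],0],[[0,0,0.001],0],[[0,0,0.001],0],[[0,0,0.001],0],[[0,0,0.001],0]])

```text
clock: 9.68
tool_pos: [0.438, -0.301, 0.0627]
eef_rot: [0.708, -0.707, 0.0, 0.0]
contact_force: [0.2, -1.0, 2.9]
opening: 0.007
```

Run:
```python
from h import *
st(); print([ (a,getattr(r,a)) for a in dir(r) if not a.startswith('_')])
im=snapshot("wrist")[60:340,120:380]; cv2.imwrite("pics/w15.png",cv2.resize(im[:,:,::-1],None,fx=2.1,fy=2.1))
```

```text
9.68 pos [ 0.438  -0.301   0.0627] yaw -89.91 F [ 0.25 -1.03  2.92] open 0.6 q [ 0.41  0.87  0.18  1.99 -0.45  0.33 -2.18]
[('Unreachable', <class 'plant.Unreachable'>), ('finger_overhang', 0.022)]
```

View pics/w15.png

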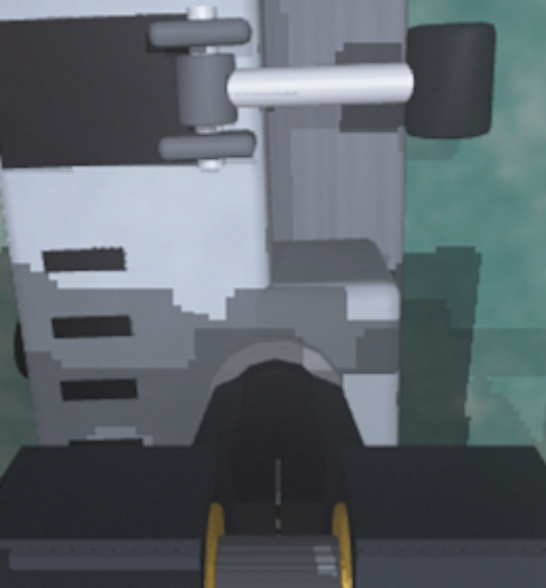

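```bash
python3 -c "
from h import *
plan([.58,-.33,.36],0)"
```

```text
shift [ 0.039  -0.1894 -0.3964] turn -0.7846 rows>= 12.6 | z now [ 0.438  -0.301   0.0626] yaw -89.9 q7 -2.18
```

Call:
jog_arm(rows=[[[0,0,-0.05],0],[[0,0,-0.1],0],[[0,0,-0.15],0],[[0.039,-0.19,-0.396],-0.785],[[0.039,-0.19,-0.396],-0.785],[[0.039,-0.19,-0.396],-0.785],[[0.039,-0.19,-0.396],-0.785],[[0.039,-0.19,-0.396],-0.785],[[0.039,-0.19,-0.396],-0.785],[[0.039,-0.19,-0.396],-0.785],[[0.039,-0.19,-0.396],-0.785],[[0.039,-0.19,-0.396],-0.785],[[0.039,-0.19,-0.396],-0.785],[[0.039,-0.19,-0.396],-0.785],[[0.039,-0.19,-0.396],-0.785],[[0.039,-0.19,-0.396],-0.785],[[0.039,-0.19,-0.396],-0.785],[[0.039,-0.19,-0.396],-0.785]], gripper=40)

```text
clock: 11.23
tool_pos: [0.58, -0.3298, 0.3589]
eef_rot: [1.0, -0.001, -0.001, -0.0]
contact_force: [-0.5, -0.2, 1.1]
opening: 0.451
```

```bash
cat >> h.py <<'E'
def wlook(fn,things,nmax=6,cam="wrist"):
    s=get_state(); im=snapshot(cam); cv2.imwrite("pics/"+fn,cv2.resize(im[:,:,::-1],(800,600)))
    for t,z in things:
        for m in mark_of(t,cam)[:nmax]:
            print(t,round(m["p"],2),np.round(m["pixel"],1),"800px",np.round(np.array(m["pixel"])[::-1]*1.5625),onz(cam,m["pixel"],z,s)[:2].round(4))
    return s,im
E
python3 - <<'E'
from h import *
st()
wlook("w16.png",[("bolt1_mid",.046),("bolt1_head",.046),("bolt2_mid",.008),("steel_cup",0),("step_shelf",.038),("bolt_tray",.054),("lane1",.054),("lever_knob",.052)])
E
```

```text
11.23 pos [ 0.58   -0.3298  0.3589] yaw -0.08 F [-0.51 -0.21  1.14] open 39.7 q [ 0.45  0.65 -0.01  1.25  0.01  1.24 -1.13]
bolt1_mid 0.57 [177.4 351.3] 800px [549. 277.] [ 0.5359 -0.4678]
bolt2_mid 0.15 [ 95.2 322.8] 800px [504. 149.] [ 0.6442 -0.4291]
steel_cup 0.8 [ 95.  326.1] 800px [510. 148.] [ 0.6443 -0.4353]
step_shelf 0.72 [102.1 203.4] 800px [318. 160.] [ 0.6367 -0.2664]
bolt_tray 0.86 [220.1  84.2] 800px [132. 344.] [ 0.476  -0.0923]
bolt_tray 0.72 [230.5  49.2] 800px [ 77. 360.] [ 0.46   -0.0398]
lane1 0.87 [229.3 113.5] 800px [177. 358.] [ 0.4617 -0.1321]
lane1 0.85 [232.9  16.1] 800px [ 25. 364.] [0.4563 0.0085]
lane1 0.71 [230.3  79.6] 800px [124. 360.] [ 0.4603 -0.0834]
lane1 0.69 [126.2 236.6] 800px [370. 197.] [ 0.6071 -0.3104]
lane1 0.65 [230.7  49.2] 800px [ 77. 360.] [ 0.4597 -0.0397]
lane1 0.32 [262.6 285. ] 800px [445. 410.] [ 0.408  -0.3788]
lever_knob 0.84 [263.8 283.3] 800px [443. 412.] [ 0.4049 -0.3766]
lever_knob 0.32 [159.9 355.1] 800px [555. 250.] [ 0.5619 -0.469 ]
```

View pics/w16.png

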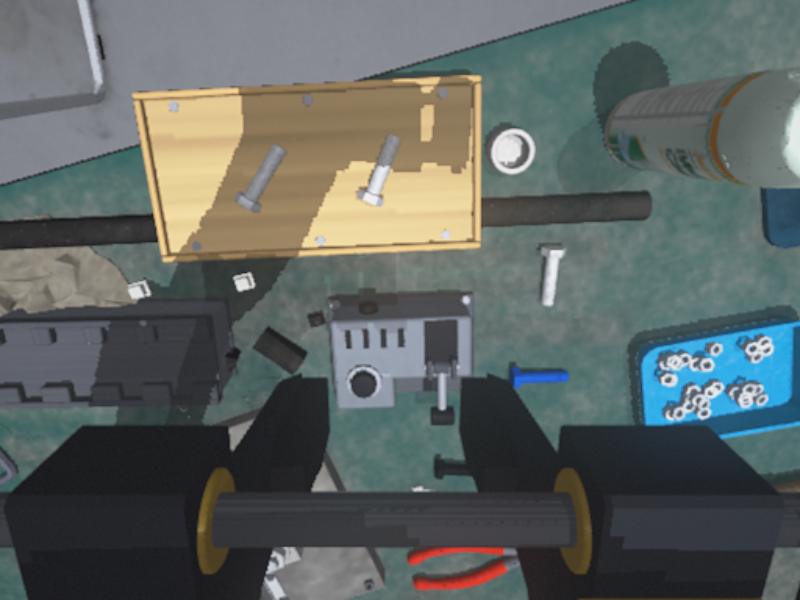

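Run:
```python
from h import *
s=get_state()
def bolt(n,h,e,z):
    H=onz("wrist",[h[1]*.64,h[0]*.64],z,s);E=onz("wrist",[e[1]*.64,e[0]*.64],z,s); d=H-E
    print(n,"head",H.round(4),"end",E.round(4),"mid",((H+E)/2).round(4),"len",np.linalg.norm(d).round(4),"dir deg",np.degrees(np.arctan2(d[1],d[0])).round(1))
bolt("bench",(552,248),(548,303),.010)
bolt("A",(249,201),(280,150),.048)
bolt("B",(372,196),(393,140),.048)
print("can base",onz("wrist",[140*.64,620*.64],0,s))
plan([.533,-.467,.14],np.radians(-3))
im=snapshot("side"); cv2.imwrite("pics/s17.png",cv2.resize(im[:,:,::-1],(800,600)))
```

```text
bench head [ 0.5557 -0.4797  0.01  ] end [ 0.5013 -0.4807  0.01  ] mid [ 0.5285 -0.4802  0.01  ] len 0.0544 dir deg 1.1
A head [ 0.604  -0.2082  0.048 ] end [ 0.6455 -0.2371  0.048 ] mid [ 0.6247 -0.2227  0.048 ] len 0.0506 dir deg 145.2
B head [ 0.6082 -0.3123  0.048 ] end [ 0.6534 -0.3301  0.048 ] mid [ 0.6308 -0.3212  0.048 ] len 0.0486 dir deg 158.6
can base [ 0.65281787 -0.53516956  0.        ]
shift [-0.0634  0.1828  0.2929] turn 0.0265 rows>= 6.3 | z now [ 0.5805 -0.3299  0.3596] yaw 0.0 q7 -1.13
```

View pics/s17.png

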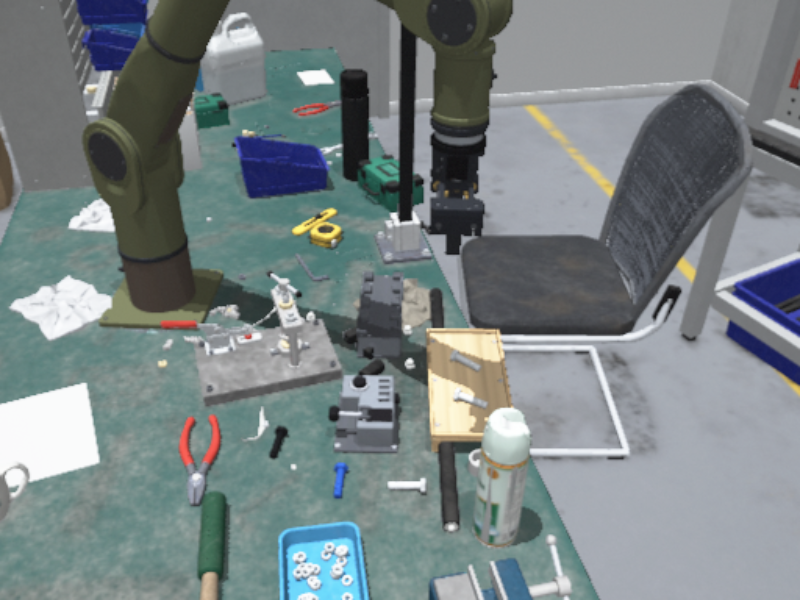

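Call:
jog_arm(rows=[[[-0.068,0.2,0.29],0],[[-0.068,0.2,0.29],0],[[-0.068,0.2,0.29],0],[[-0.068,0.2,0.29],0],[[-0.068,0.2,0.29],0],[[-0.068,0.2,0.29],0],[[-0.068,0.2,0.29],0],[[-0.068,0.2,0.29],0],[[-0.068,0.2,0.29],0]])

```text
clock: 12.48
tool_pos: [0.53, -0.4796, 0.1423]
eef_rot: [1.0, 0.0, 0.0, -0.001]
contact_force: [1.2, 0.5, 0.6]
opening: 0.457
```

Run:
```python
from h import *
st()
wlook("w18.png",[("bolt1_mid",.008),("bolt1_head",.008)])
```

```text
12.48 pos [ 0.53   -0.4796  0.1423] yaw 0.01 F [1.16 0.48 0.57] open 40.3 q [ 0.69  0.92 -0.03  1.34  0.03  0.88 -0.92]
bolt1_mid 0.61 [55.   5.3] 800px [ 8. 86.] [ 0.6306 -0.2927]
bolt1_mid 0.55 [184.6 251.2] 800px [392. 288.] [ 0.5281 -0.4795]
bolt1_head 0.85 [154.4 249.8] 800px [390. 241.] [ 0.5541 -0.4784]
```

View pics/w18.png

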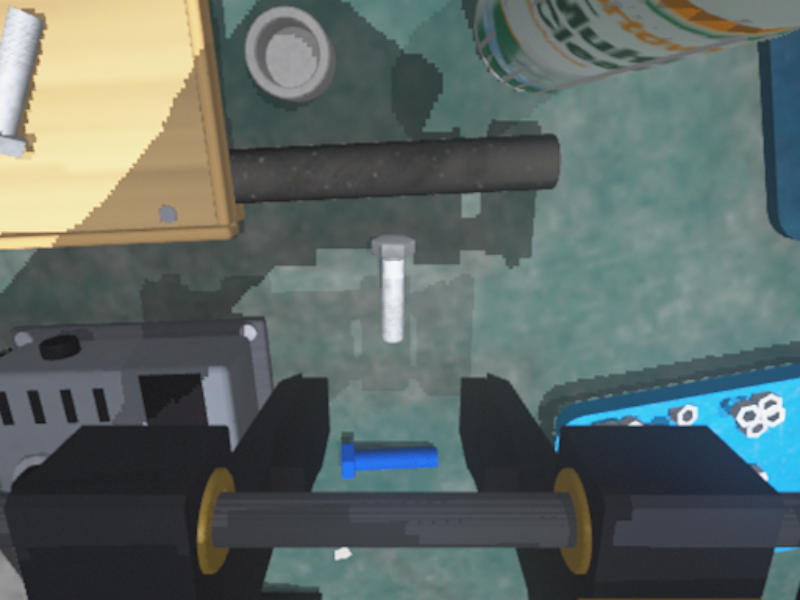

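Run:
```python
from h import *
s=get_state()
for n,p,z in [("shelf corner lip",(236,225),.046),("shelf lip up",(205,20),.046),("box top corner R",(237,342),.052),("box top corner R2",(222,365),.052),("foot corner",(265,318),.006),("cup",(288,55),.026)]:
    print(n,onz("wrist",[p[1]*.64,p[0]*.64],z,s).round(4))
im=cv2.imread("pics/w18.png")[290:440,0:300]; cv2.imwrite("pics/w18c.png",cv2.resize(im,None,fx=2.6,fy=2.6))
```

```text
shelf corner lip [ 0.5715 -0.407   0.046 ]
shelf lip up [ 0.656  -0.4015  0.046 ]
box top corner R [ 0.5162 -0.4045  0.052 ]
box top corner R2 [ 0.5042 -0.3962  0.052 ]
foot corner [ 0.5125 -0.4072  0.006 ]
cup [ 0.6455 -0.4313  0.026 ]
```

View pics/w18c.png

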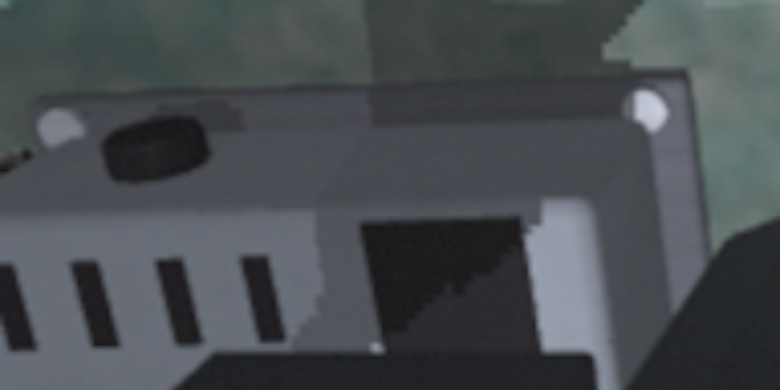

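Run:
```python
from h import *
plan([.533,-.4793,.03],np.radians(-8))
```

```text
shift [-0.0003  0.0007  0.1534] turn 0.0716 rows>= 2.8 | z now [ 0.5327 -0.4786  0.145 ] yaw 0.2 q7 -0.92
```

Run:
```python
from h import *
for i in range(4): 
    s=get_state(); print(s["clock"],s["tool_pos"].round(4),s["qd"].round(3)); snapshot("side")
```

```text
12.6333 [ 0.5327 -0.4786  0.145 ] [-0.002 -0.006  0.004  0.006  0.004 -0.003  0.003]
12.6833 [ 0.5324 -0.4788  0.1449] [ 0.002  0.005  0.008  0.006  0.002 -0.003  0.003]
12.7333 [ 0.5319 -0.4789  0.1446] [ 0.007  0.008  0.009  0.008  0.002 -0.002  0.   ]
12.7833 [ 0.5314 -0.4792  0.1442] [ 0.007  0.011  0.006  0.006  0.001 -0.001  0.   ]
```

Call:
jog_arm(rows=[[[0.0047,-0.001,0.05],0.072],[[0.0047,-0.001,0.1],0.072],[[0.0047,-0.001,0.14],0.072],[[0.0047,-0.001,0.15],0.072],[[0.0047,-0.001,0.15],0.072],[[0.0047,-0.001,0.15],0.072],[[0.0047,-0.001,0.15],0.072]])

```text
clock: 13.42
tool_pos: [0.5347, -0.4806, 0.0324]
eef_rot: [0.997, -0.072, 0.002, 0.001]
contact_force: [0.8, -0.1, 0.9]
opening: 0.459
```

Run:
```python
from h import *
st()
wlook("w19.png",[])
st()
```

```text
13.42 pos [ 0.5347 -0.4806  0.0324] yaw -8.21 F [ 0.77 -0.1   0.86] open 40.4 q [ 0.67  1.06  0.    1.37 -0.    0.7  -1.04]
13.47 pos [ 0.5347 -0.4807  0.0325] yaw -8.21 F [ 0.84 -0.1  -0.19] open 39.8 q [ 0.67  1.06  0.    1.37 -0.    0.7  -1.04]
```

View pics/w19.png

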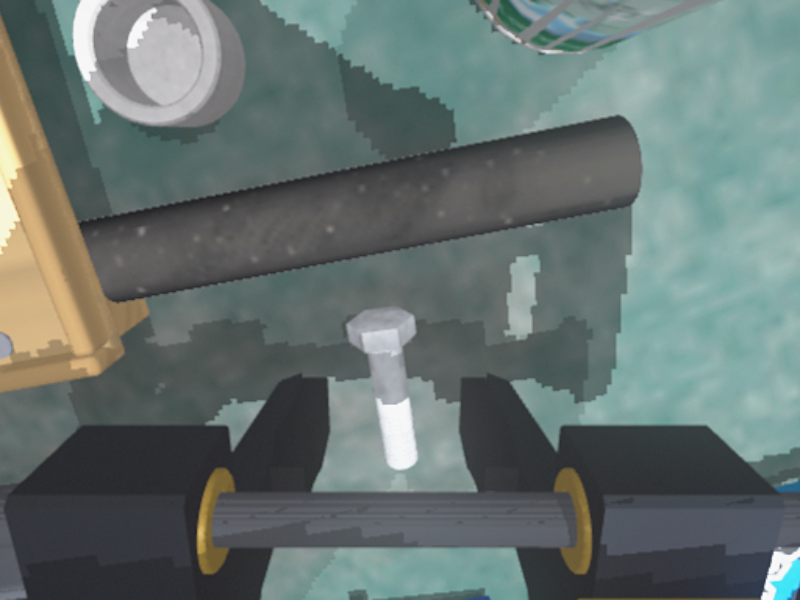

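Call:
jog_arm(rows=[[[0,0,0.01],0],[[0,0,0.02],0],[[0,0,0.025],0],[[0,0,0.025],0],[[0,0,0.025],0],[[0,0,0.025],0]])

```text
clock: 13.97
tool_pos: [0.5331, -0.4793, 0.0108]
eef_rot: [0.997, -0.072, 0.0, 0.0]
contact_force: [-0.1, 0.3, -0.9]
opening: 0.455
```

Run:
```python
from h import *
st()
wlook("w20.png",[])
a=snapshot("side")[260:340,210:310]; a=cv2.resize(a[:,:,::-1],(750,600),interpolation=3); cv2.imwrite("pics/s20.png",a)
st()
```

```text
13.97 pos [ 0.5331 -0.4793  0.0108] yaw -8.21 F [-0.13  0.28 -0.94] open 40.1 q [ 0.67  1.09  0.    1.37 -0.    0.67 -1.04]
14.07 pos [ 0.5333 -0.4794  0.0111] yaw -8.21 F [-0.72  0.15  0.92] open 39.9 q [ 0.67  1.09  0.    1.37 -0.    0.67 -1.04]
```

View pics/w20.png

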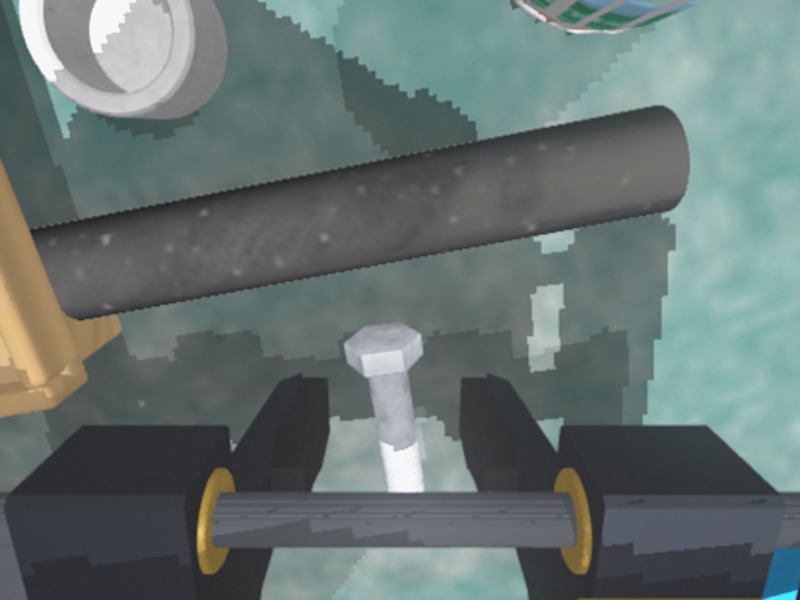

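View pics/s20.png

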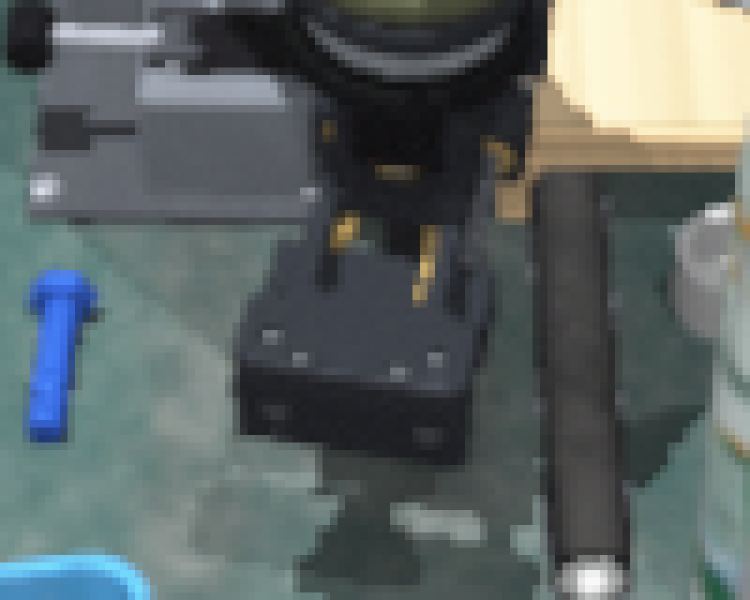

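Call:
jog_arm(rows=[[[0,0,0.003],0],[[0,0,0.0035],0],[[0,0,0.0035],0]])

```text
clock: 14.32
tool_pos: [0.533, -0.4791, 0.0081]
eef_rot: [0.997, -0.072, -0.0, -0.0]
contact_force: [-0.3, 0.2, -0.5]
opening: 0.459
```

Call:
jog_arm(rows=[[[0,0,0],0],[[0,0,0],0],[[0,0,0],0],[[0,0,0],0],[[0,0,0],0],[[0,0,0],0]], gripper=0, newtons=30)

```text
clock: 14.82
tool_pos: [0.5332, -0.4793, 0.0083]
eef_rot: [0.997, -0.072, 0.0, 0.0]
contact_force: [0.3, -0.3, -0.1]
opening: 0.127
```

Run:
```python
from h import *
st()
wlook("w21.png",[])
```

```text
14.82 pos [ 0.5332 -0.4793  0.0083] yaw -8.21 F [ 0.35 -0.27 -0.13] open 11.2 q [ 0.67  1.1   0.    1.37 -0.    0.67 -1.04]
```

View pics/w21.png

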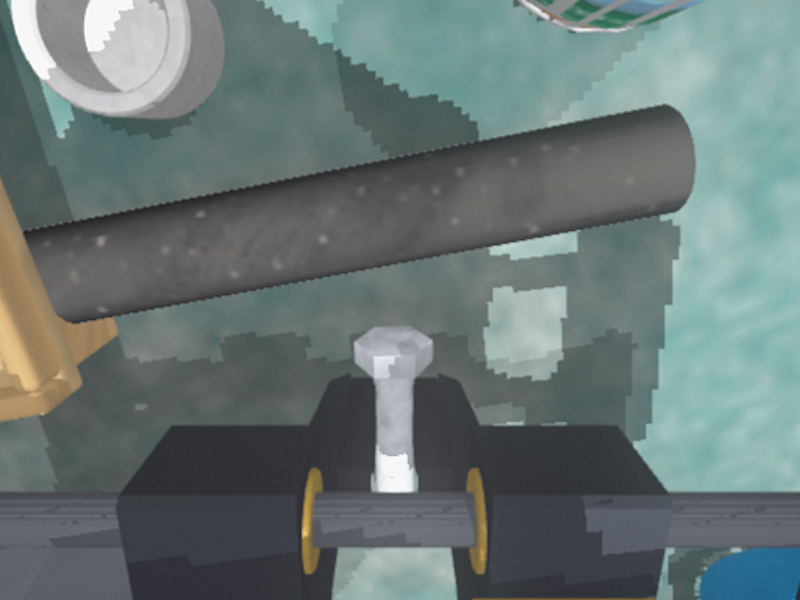

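Call:
jog_arm(rows=[[[0,0,-0.03],0],[[0,0,-0.08],0],[[0,0,-0.13],0],[[0,0,-0.18],0],[[0,0,-0.23],0],[[0,0,-0.28],0],[[0,0,-0.3],0],[[0,0,-0.3],0],[[0,0,-0.3],0]])

```text
clock: 15.62
tool_pos: [0.5332, -0.4793, 0.2338]
eef_rot: [0.997, -0.072, 0.0, 0.0]
contact_force: [-0.1, -0.7, -2.0]
opening: 0.12
```

Run:
```python
from h import *
st()
plan([.46,-.1,.22],0)
```

```text
15.62 pos [ 0.5332 -0.4793  0.2338] yaw -8.2 F [-0.13 -0.72 -2.  ] open 10.6 q [ 0.66  0.83  0.01  1.26 -0.01  1.05 -1.04]
shift [-0.1687 -0.4866  0.018 ] turn -0.0716 rows>= 9.3 | z now [ 0.5332 -0.4793  0.2338] yaw -8.2 q7 -1.04
```

Call:
jog_arm(rows=[[[-0.169,-0.487,0.018],-0.072],[[-0.169,-0.487,0.018],-0.072],[[-0.169,-0.487,0.018],-0.072],[[-0.169,-0.487,0.018],-0.072],[[-0.169,-0.487,0.018],-0.072],[[-0.169,-0.487,0.018],-0.072],[[-0.169,-0.487,0.018],-0.072],[[-0.169,-0.487,0.018],-0.072],[[-0.169,-0.487,0.018],-0.072],[[-0.169,-0.487,0.018],-0.072],[[-0.169,-0.487,0.018],-0.072],[[-0.169,-0.487,0.018],-0.072],[[-0.169,-0.487,0.018],-0.072],[[-0.169,-0.487,0.018],-0.072],[[-0.169,-0.487,0.018],-0.072]])

```text
clock: 16.87
tool_pos: [0.4598, -0.1013, 0.2194]
eef_rot: [1.0, -0.001, -0.0, 0.0]
contact_force: [0.0, 0.0, -0.5]
opening: 0.124
```

Run:
```python
from h import *
st()
wlook("w22.png",[("lane1",.054),("bolt_tray",.054)])
st()
```

```text
16.87 pos [ 0.4598 -0.1013  0.2194] yaw -0.12 F [ 0.    0.04 -0.48] open 10.9 q [ 0.11  0.53  0.01  2.05 -0.01  0.57 -1.45]
lane1 0.94 [170.9 283.9] 800px [444. 267.] [ 0.462 -0.132]
lane1 0.68 [173.9 187.9] 800px [294. 272.] [ 0.4593 -0.0421]
lane1 0.57 [177.8 134.3] 800px [210. 278.] [0.4556 0.0084]
bolt_tray 0.37 [225.6 252.7] 800px [395. 352.] [ 0.4067 -0.1027]
17.02 pos [ 0.4598 -0.1005  0.2196] yaw -0.05 F [-0.05  0.11 -0.94] open 10.5 q [ 0.11  0.52  0.01  2.05 -0.01  0.57 -1.45]
```

View pics/w22.png

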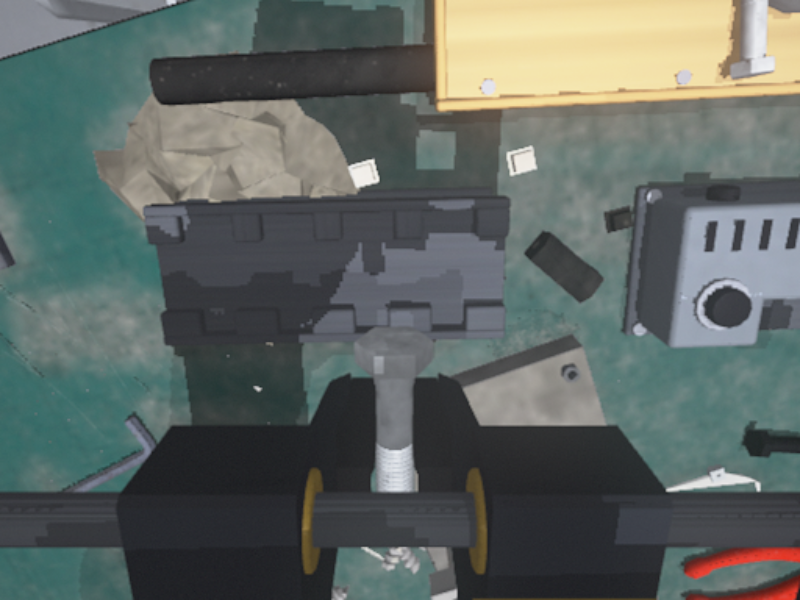

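Run:
```python
from h import *
plan([.467,-.131,.11],np.radians(2.5))
s=get_state()
for p in [(248,227),(328,225),(408,223),(490,217),(190,325),(265,321),(337,318),(409,316),(484,317)]:
    print(p,onz("wrist",[p[1]*.64,p[0]*.64],.064,s).round(4))
```

```text
shift [0.0096 0.0406 0.1462] turn -0.0222 rows>= 2.7 | z now [ 0.4598 -0.1005  0.2196] yaw -0.0 q7 -1.45
(248, 227) [ 0.4879 -0.0189  0.064 ]
(328, 225) [ 0.489  -0.0642  0.064 ]
(408, 223) [ 0.4901 -0.1094  0.064 ]
(490, 217) [ 0.4934 -0.1555  0.064 ]
(190, 325) [0.429  0.0208 0.064 ]
(265, 321) [ 0.4315 -0.0243  0.064 ]
(337, 318) [ 0.4333 -0.0674  0.064 ]
(409, 316) [ 0.4346 -0.1104  0.064 ]
(484, 317) [ 0.4339 -0.1551  0.064 ]
```

Call:
jog_arm(rows=[[[0.0095,0.0425,0.05],-0.022],[[0.0095,0.0425,0.1],-0.022],[[0.0095,0.0425,0.146],-0.022],[[0.0095,0.0425,0.146],-0.022],[[0.0095,0.0425,0.146],-0.022],[[0.0095,0.0425,0.146],-0.022]])

```text
clock: 17.52
tool_pos: [0.4677, -0.1316, 0.1116]
eef_rot: [1.0, 0.022, 0.001, 0.0]
contact_force: [0.7, 0.3, -0.1]
opening: 0.124
```

Run:
```python
from h import *
st()
wlook("w23.png",[("lane1",.054),("bolt1_mid",.11)])
st()
```

```text
17.52 pos [ 0.4677 -0.1316  0.1116] yaw 2.57 F [ 0.68  0.26 -0.11] open 10.9 q [ 0.19  0.74 -0.01  2.1   0.02  0.31 -1.37]
lane1 0.93 [223.3 181.7] 800px [284. 349.] [ 0.4603 -0.0876]
lane1 0.61 [221.4 108.5] 800px [170. 346.] [ 0.4595 -0.0409]
lane1 0.6 [219.8  37.3] 800px [ 58. 343.] [0.4586 0.0045]
bolt1_mid 0.83 [271.7 254.4] 800px [398. 425.] [ 0.4601 -0.1338]
17.67 pos [ 0.4685 -0.1316  0.1126] yaw 2.59 F [-0.64  1.02 -0.44] open 11.1 q [ 0.19  0.73 -0.01  2.1   0.02  0.31 -1.37]
```

View pics/w23.png

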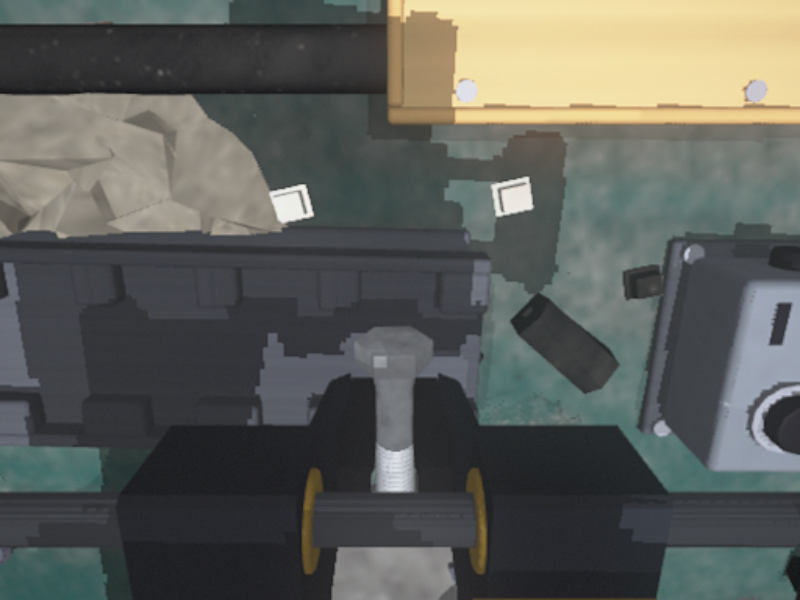

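Run:
```python
from h import *
s=get_state()
for p in [(400,287),(279,287),(158,287)]: print(onz("wrist",[p[1]*.64,p[0]*.64],.064,s).round(4))
plan([.4665,-.1328,.064],np.radians(1.5))
```

```text
[ 0.4922 -0.1337  0.064 ]
[ 0.4902 -0.088   0.064 ]
[ 0.4881 -0.0424  0.064 ]
shift [-0.003   0.0014  0.0648] turn 0.0095 rows>= 1.2 | z now [ 0.4685 -0.1316  0.1126] yaw 2.6 q7 -1.37
```

Call:
jog_arm(rows=[[[-0.001,0.0005,0.02],0.008],[[-0.001,0.0005,0.04],0.008],[[-0.001,0.0005,0.055],0.008],[[-0.001,0.0005,0.061],0.008],[[-0.001,0.0005,0.061],0.008],[[-0.001,0.0005,0.061],0.008],[[-0.001,0.0005,0.061],0.008]])

```text
clock: 18.25
tool_pos: [0.4669, -0.132, 0.0656]
eef_rot: [1.0, 0.014, 0.001, 0.0]
contact_force: [0.8, -0.5, -0.6]
opening: 0.121
```

Run:
```python
from h import *
st()
wlook("w24.png",[])
st()
```

```text
18.25 pos [ 0.4669 -0.132   0.0656] yaw 1.65 F [ 0.83 -0.46 -0.57] open 10.7 q [ 0.18  0.83 -0.01  2.12  0.02  0.2  -1.38]
18.3 pos [ 0.4669 -0.1321  0.0655] yaw 1.65 F [ 0.2  -0.49 -0.55] open 10.9 q [ 0.18  0.83 -0.01  2.12  0.02  0.2  -1.38]
```

View pics/w24.png

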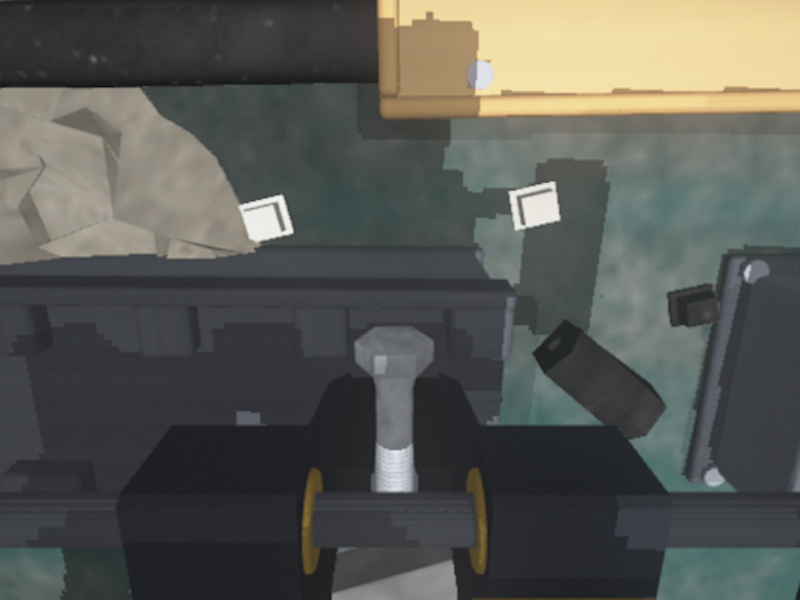

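Call:
jog_arm(rows=[[[0,0,0.002],0],[[0,0,0.0035],0],[[0,0,0.0035],0],[[0,0,0.0035],0]])

```text
clock: 18.63
tool_pos: [0.4666, -0.132, 0.0621]
eef_rot: [1.0, 0.014, 0.0, 0.0]
contact_force: [0.6, -0.4, 3.3]
opening: 0.127
```

Call:
jog_arm(rows=[[[0,0,0],0],[[0,0,0],0],[[0,0,0],0],[[0,0,0],0]], gripper=26)

```text
clock: 18.97
tool_pos: [0.466, -0.1319, 0.0617]
eef_rot: [1.0, 0.014, -0.0, -0.0]
contact_force: [0.3, -0.4, -1.0]
opening: 0.297
```

Call:
jog_arm(rows=[[[0,0,-0.02],0],[[0,0,-0.05],0],[[0,0,-0.1],0],[[0,0,-0.15],0],[[0,0,-0.2],0],[[0,0,-0.2],0],[[0,0,-0.2],0]])

```text
clock: 19.55
tool_pos: [0.4673, -0.1322, 0.2136]
eef_rot: [1.0, 0.014, 0.002, 0.001]
contact_force: [-0.6, -1.1, -0.6]
opening: 0.295
```

Run:
```python
from h import *
st()
wlook("w25.png",[("lane1",.054),("bolt1_mid",.062),("bolt1_head",.062)])
st()
```

```text
19.55 pos [ 0.4673 -0.1322  0.2136] yaw 1.64 F [-0.59 -1.09 -0.62] open 25.9 q [ 0.19  0.55 -0.01  2.02  0.01  0.57 -1.37]
lane1 0.9 [184.3 102.4] 800px [160. 288.] [0.4551 0.0052]
lane1 0.72 [182.1 153.6] 800px [240. 285.] [ 0.4586 -0.0423]
lane1 0.7 [181.5 202.1] 800px [316. 284.] [ 0.4604 -0.0872]
lane1 0.68 [181.3 252.6] 800px [395. 283.] [ 0.4619 -0.1339]
bolt1_mid 0.96 [183.8 252. ] 800px [394. 287.] [ 0.4618 -0.1333]
bolt1_mid 0.27 [156.5 249.9] 800px [390. 245.] [ 0.4867 -0.1308]
bolt1_head 0.61 [158.1 248.8] 800px [389. 247.] [ 0.4853 -0.1298]
19.75 pos [ 0.4651 -0.1316  0.2104] yaw 1.66 F [-0.52  0.38  0.12] open 26.1 q [ 0.19  0.55 -0.01  2.02  0.01  0.57 -1.37]
```

View pics/w25.png

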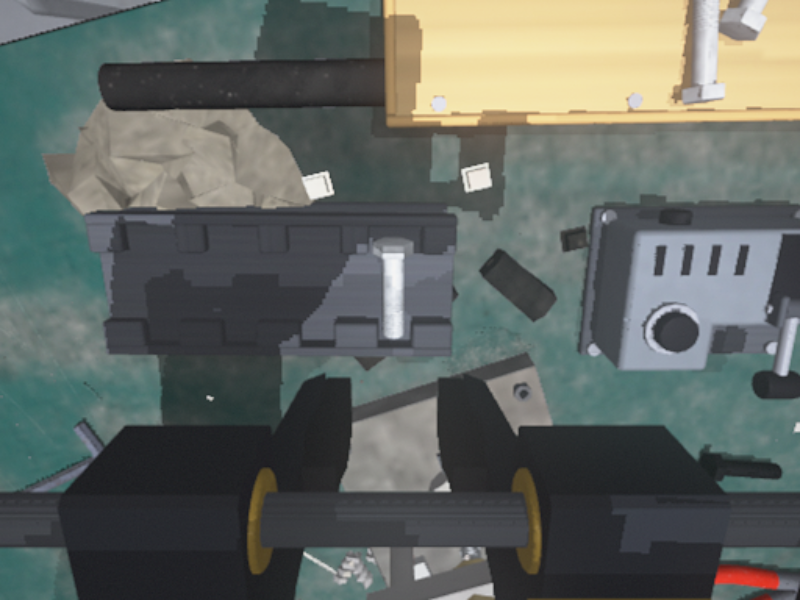

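Run:
```python
from h import *
plan([.62,-.28,.25],0)
```

```text
shift [ 0.2006  0.2037 -0.0536] turn 0.0145 rows>= 5.2 | z now [ 0.4651 -0.1316  0.2104] yaw 1.7 q7 -1.37
```

Call:
jog_arm(rows=[[[0.2,0.204,-0.053],0.0145],[[0.2,0.204,-0.053],0.0145],[[0.2,0.204,-0.053],0.0145],[[0.2,0.204,-0.053],0.0145],[[0.2,0.204,-0.053],0.0145],[[0.2,0.204,-0.053],0.0145],[[0.2,0.204,-0.053],0.0145],[[0.2,0.204,-0.053],0.0145],[[0.2,0.204,-0.053],0.0145],[[0.2,0.204,-0.053],0.0145]], gripper=44)

```text
clock: 20.58
tool_pos: [0.6194, -0.2788, 0.2507]
eef_rot: [1.0, 0.001, -0.001, -0.001]
contact_force: [-0.4, 0.2, 0.2]
opening: 0.498
```

Run:
```python
from h import *
st()
wlook("w26.png",[("bolt1_mid",.046),("bolt1_head",.046)])
st()
```

```text
20.58 pos [ 0.6194 -0.2788  0.2507] yaw 0.08 F [-0.42  0.23  0.24] open 43.9 q [ 0.36  0.75 -0.    1.37  0.    1.02 -1.22]
bolt1_mid 0.3 [273.6 295.9] 800px [462. 428.] [ 0.4888 -0.3304]
bolt1_head 0.63 [185.8 263.3] 800px [411. 290.] [ 0.5951 -0.2913]
bolt1_head 0.53 [134.7 385.5] 800px [602. 210.] [ 0.6496 -0.415 ]
20.73 pos [ 0.6201 -0.2796  0.2516] yaw 0.04 F [ 0.46  0.67 -0.91] open 44.3 q [ 0.36  0.75 -0.    1.37  0.    1.02 -1.22]
```

View pics/w26.png

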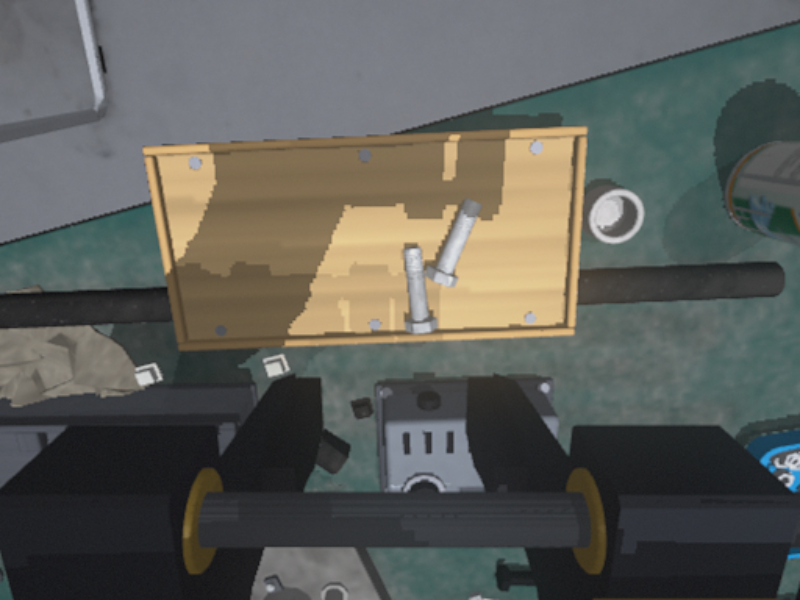

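```bash
cat >> h.py <<'E'
def bolt(n,h,e,z,s):
    H=onz("wrist",[h[1]*.64,h[0]*.64],z,s);E=onz("wrist",[e[1]*.64,e[0]*.64],z,s); d=H-E; u=d/np.linalg.norm(d)
    mid=E+u*.029
    print(n,"head",H.round(4),"end",E.round(4),"mid(from end)",mid.round(4),"len",np.linalg.norm(d).round(4),"dir deg",np.degrees(np.arctan2(d[1],d[0])).round(1)); return mid,u
E
python3 - <<'E'
from h import *
s=get_state(); s["tool_pos"]=np.array([.6194,-.2788,.2507])
m,u=bolt("B",(444,275),(470,204),.046,s)
m2,u2=bolt("A",(420,321),(412,249),.046,s)
plan([m[0],m[1],.15],np.radians(-21))
E
```

```text
B head [ 0.6063 -0.3135  0.046 ] end [ 0.654 -0.329  0.046] mid(from end) [ 0.6264 -0.32    0.046 ] len 0.0501 dir deg 162.0
A head [ 0.5733 -0.2978  0.046 ] end [ 0.6242 -0.2916  0.046 ] mid(from end) [ 0.5954 -0.2951  0.046 ] len 0.0513 dir deg -173.1
shift [0.0084 0.054  0.1355] turn 0.1836 rows>= 2.9 | z now [ 0.6201 -0.2796  0.2516] yaw 0.0 q7 -1.22
```

Call:
jog_arm(rows=[[[0.0085,0.054,0.135],0.18],[[0.0085,0.054,0.135],0.18],[[0.0085,0.054,0.135],0.18],[[0.0085,0.054,0.135],0.18],[[0.0085,0.054,0.135],0.18],[[0.0085,0.054,0.135],0.18],[[0.0085,0.054,0.135],0.18],[[0.0085,0.054,0.135],0.18],[[0.0085,0.054,0.135],0.18]], gripper=28)

```text
clock: 21.48
tool_pos: [0.6279, -0.3207, 0.1522]
eef_rot: [0.984, -0.178, 0.001, 0.0]
contact_force: [-0.3, -0.6, -0.5]
opening: 0.315
```

Run:
```python
from h import *
st()
wlook("w27.png",[("bolt1_mid",.046),("bolt1_head",.046)])
st()
```

```text
21.48 pos [ 0.6279 -0.3207  0.1522] yaw -20.55 F [-0.26 -0.56 -0.53] open 27.8 q [ 0.37  0.9   0.08  1.38 -0.08  0.86 -1.46]
21.63 pos [ 0.6272 -0.3209  0.1511] yaw -20.6 F [-0.19 -0.41  0.33] open 27.8 q [ 0.37  0.9   0.08  1.38 -0.08  0.86 -1.46]
```

View pics/w27.png

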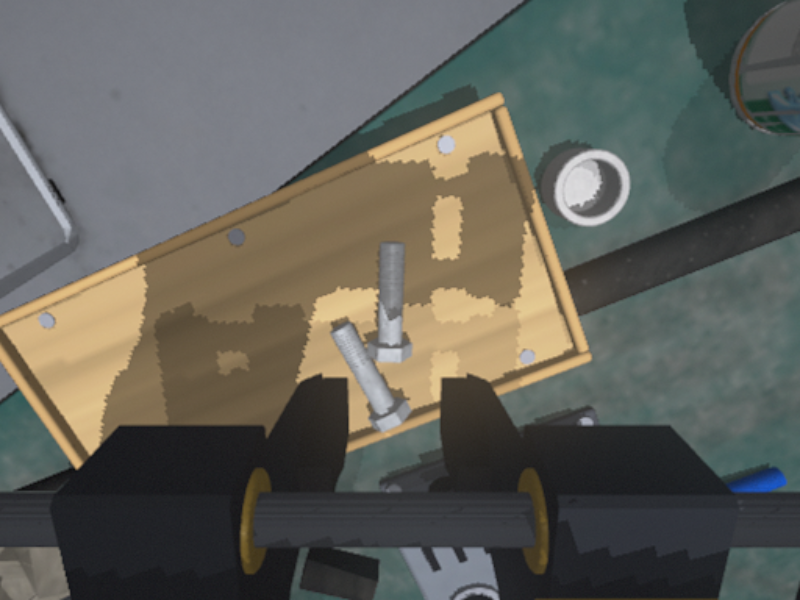

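Run:
```python
from h import *
s=get_state(); s["tool_pos"]=np.array([.6279,-.3207,.1522])
m,u=bolt("B",(391,352),(391,242),.046,s)
t=m-u*.005; print(t)
plan([t[0],t[1],.07],np.arctan2(-u[1],-u[0]))
```

```text
B head [ 0.6028 -0.3105  0.046 ] end [ 0.6558 -0.3305  0.046 ] mid(from end) [ 0.6287 -0.3203  0.046 ] len 0.0567 dir deg 159.3
[ 0.63339702 -0.32202085  0.046     ]
shift [ 0.0081 -0.0015  0.1082] turn 0.0008 rows>= 2.0 | z now [ 0.6272 -0.3209  0.1511] yaw -20.6 q7 -1.46
```

Call:
jog_arm(rows=[[[0.008,-0.0015,0.05],0],[[0.008,-0.0015,0.09],0],[[0.008,-0.0015,0.104],0],[[0.008,-0.0015,0.104],0],[[0.008,-0.0015,0.104],0],[[0.008,-0.0015,0.104],0],[[0.008,-0.0015,0.104],0]], gripper=26)

```text
clock: 22.22
tool_pos: [0.6342, -0.323, 0.0746]
eef_rot: [0.984, -0.179, 0.002, 0.001]
contact_force: [-0.4, -0.7, -0.4]
opening: 0.295
```

Run:
```python
from h import *
st()
wlook("w28.png",[])
st()
```

```text
22.22 pos [ 0.6342 -0.323   0.0746] yaw -20.65 F [-0.45 -0.67 -0.35] open 26.0 q [ 0.37  1.    0.07  1.39 -0.09  0.74 -1.45]
22.27 pos [ 0.6341 -0.3228  0.0745] yaw -20.64 F [0.07 0.02 0.28] open 25.7 q [ 0.37  1.    0.07  1.39 -0.09  0.74 -1.45]
```

View pics/w28.png

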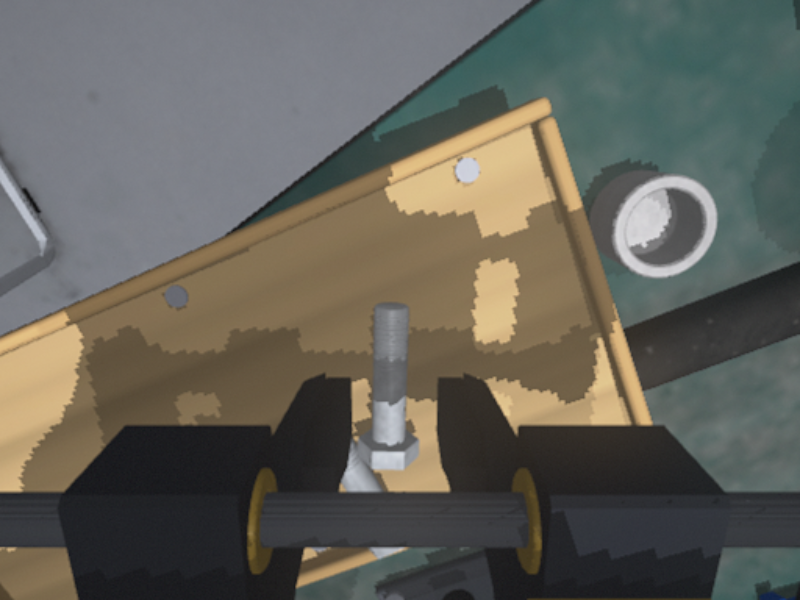

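Call:
jog_arm(rows=[[[0,0,0.015],0],[[0,0,0.03],0],[[0,0,0.0355],0],[[0,0,0.0355],0],[[0,0,0.0355],0],[[0,0,0.0355],0]])

```text
clock: 22.77
tool_pos: [0.633, -0.3222, 0.0457]
eef_rot: [0.984, -0.179, 0.0, 0.0]
contact_force: [1.1, 0.5, 0.1]
opening: 0.293
```

Run:
```python
from h import *
st()
wlook("w29.png",[])
st()
```

```text
22.77 pos [ 0.633  -0.3222  0.0457] yaw -20.64 F [1.11 0.46 0.13] open 25.8 q [ 0.37  1.04  0.07  1.4  -0.09  0.7  -1.45]
22.82 pos [ 0.6332 -0.3223  0.0459] yaw -20.64 F [0.29 0.14 0.76] open 25.9 q [ 0.37  1.04  0.07  1.4  -0.09  0.7  -1.45]
```

View pics/w29.png

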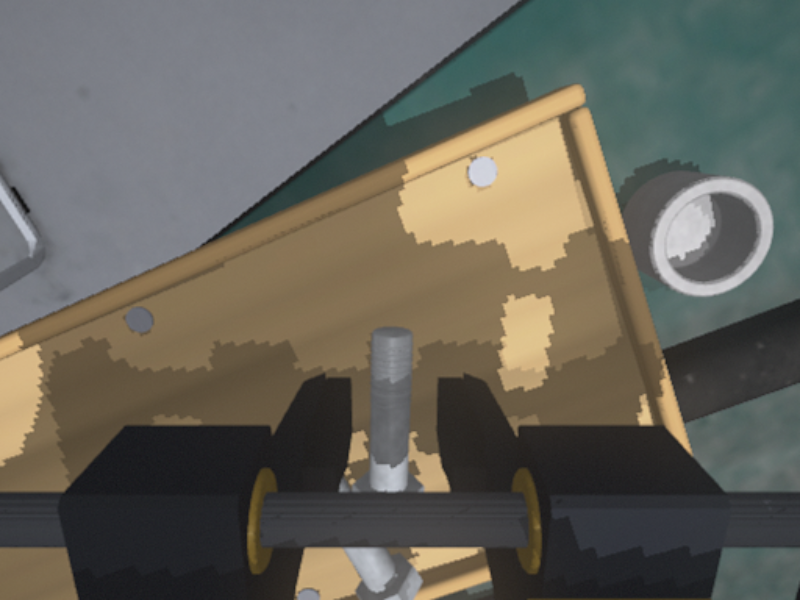

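Run:
```python
from h import *
s=get_state(); M=R.from_quat(s["eef_rot"]).as_matrix()
E=onz("wrist",[331*.64,391*.64],.048,s); print(M.T@(E-s["tool_pos"]))
```

```text
[ 0.02517486 -0.00012116 -0.00204306]
```

Call:
jog_arm(rows=[[[0,0,0],0],[[0,0,0],0],[[0,0,0],0],[[0,0,0],0],[[0,0,0],0],[[0,0,0],0]], gripper=0, newtons=35)

```text
clock: 23.32
tool_pos: [0.6332, -0.3222, 0.046]
eef_rot: [0.984, -0.179, 0.0, 0.0]
contact_force: [0.1, -0.1, 1.9]
opening: 0.116
```

Call:
jog_arm(rows=[[[0,0,-0.02],0],[[0,0,-0.06],0],[[0,0,-0.11],0],[[0,0,-0.16],0],[[0,0,-0.21],0],[[0,0,-0.24],0],[[0,0,-0.24],0],[[0,0,-0.24],0]])

```text
clock: 23.98
tool_pos: [0.6335, -0.3225, 0.2282]
eef_rot: [0.984, -0.179, 0.002, 0.001]
contact_force: [0.9, 0.2, -1.7]
opening: 0.125
```

Run:
```python
from h import *
st()
wlook("w30.png",[])
plan([.4625,-.085,.22],np.radians(94))
```

```text
23.98 pos [ 0.6335 -0.3225  0.2282] yaw -20.65 F [ 0.87  0.18 -1.69] open 11.0 q [ 0.36  0.82  0.1   1.29 -0.08  1.02 -1.46]
shift [-0.3233 -0.2156  0.0082] turn -1.0004 rows>= 16.0 | z now [ 0.6324 -0.3218  0.226 ] yaw -20.6 q7 -1.46
```

View pics/w30.png

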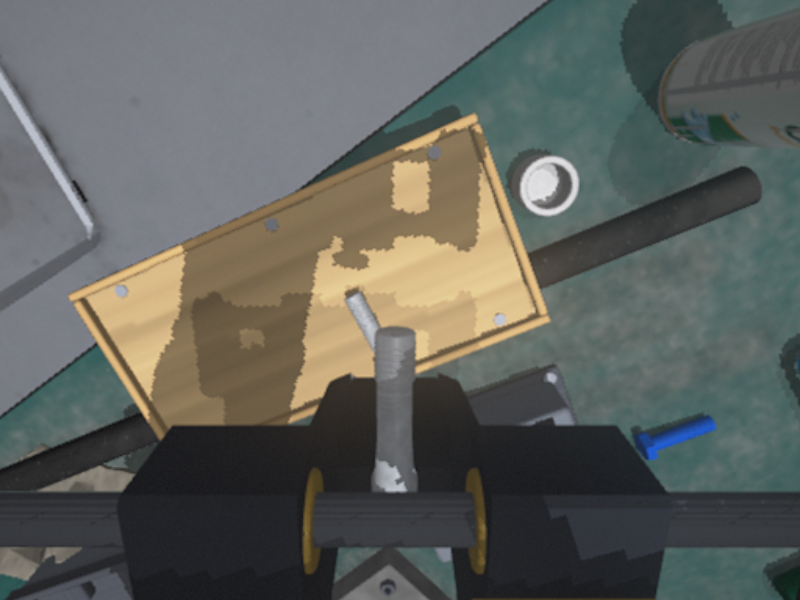

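Run:
```python
from h import *
plan([.455,-.0425,.22],np.radians(90))
```

```text
shift [-0.3527 -0.2651  0.0082] turn -0.9655 rows>= 15.5 | z now [ 0.6324 -0.3218  0.226 ] yaw -20.6 q7 -1.46
```

Call:
jog_arm(rows=[[[-0.353,-0.265,0.008],-0.966],[[-0.353,-0.265,0.008],-0.966],[[-0.353,-0.265,0.008],-0.966],[[-0.353,-0.265,0.008],-0.966],[[-0.353,-0.265,0.008],-0.966],[[-0.353,-0.265,0.008],-0.966],[[-0.353,-0.265,0.008],-0.966],[[-0.353,-0.265,0.008],-0.966],[[-0.353,-0.265,0.008],-0.966],[[-0.353,-0.265,0.008],-0.966],[[-0.353,-0.265,0.008],-0.966],[[-0.353,-0.265,0.008],-0.966],[[-0.353,-0.265,0.008],-0.966],[[-0.353,-0.265,0.008],-0.966],[[-0.353,-0.265,0.008],-0.966],[[-0.353,-0.265,0.008],-0.966],[[-0.353,-0.265,0.008],-0.966],[[-0.353,-0.265,0.008],-0.966]])

```text
clock: 25.53
tool_pos: [0.4541, -0.0429, 0.2188]
eef_rot: [0.707, 0.707, -0.001, -0.001]
contact_force: [0.2, 0.4, -0.7]
opening: 0.118
```

Run:
```python
from h import *
st()
plan([.455,-.0425,.18],np.radians(182))
```

```text
25.53 pos [ 0.4541 -0.0429  0.2188] yaw 89.95 F [ 0.22  0.45 -0.67] open 10.4 q [ 0.29  0.54 -0.45  2.07  0.39  0.62 -0.43]
shift [0.0005 0.0013 0.0517] turn -0.8033 rows>= 12.9 | z now [ 0.4541 -0.0429  0.2188] yaw 89.9 q7 -0.43
```

Call:
jog_arm(rows=[[[0,0,0.05],-0.803],[[0,0,0.05],-0.803],[[0,0,0.05],-0.803],[[0,0,0.05],-0.803],[[0,0,0.05],-0.803],[[0,0,0.05],-0.803],[[0,0,0.05],-0.803],[[0,0,0.05],-0.803],[[0,0,0.05],-0.803],[[0,0,0.05],-0.803],[[0,0,0.05],-0.803],[[0,0,0.05],-0.803],[[0,0,0.05],-0.803],[[0,0,0.05],-0.803],[[0,0,0.05],-0.803]])

```text
clock: 26.78
tool_pos: [0.4548, -0.0428, 0.1817]
eef_rot: [-0.016, 1.0, 0.0, -0.001]
contact_force: [-0.7, 1.0, -0.3]
opening: 0.124
```

Run:
```python
from h import *
st()
wlook("w31.png",[("lane1",.054),("bolt1_mid",.062)])
st()
```

```text
26.78 pos [ 0.4548 -0.0428  0.1817] yaw -178.16 F [-0.69  1.05 -0.28] open 10.9 q [ 0.52  0.7  -0.86  2.1   0.82  0.72  0.72]
lane1 0.95 [190.6 252. ] 800px [394. 298.] [ 0.4603 -0.0434]
lane1 0.94 [186.9 144.8] 800px [226. 292.] [ 0.4599 -0.1328]
lane1 0.68 [193.8 305.3] 800px [477. 303.] [0.4616 0.0014]
lane1 0.58 [189.4 200.4] 800px [313. 296.] [ 0.4606 -0.0865]
bolt1_mid 0.61 [191.5 142.2] 800px [222. 299.] [ 0.4614 -0.1326]
26.93 pos [ 0.455  -0.0428  0.1821] yaw -178.06 F [-0.83  0.14 -0.7 ] open 10.6 q [ 0.52  0.7  -0.86  2.1   0.82  0.72  0.72]
```

View pics/w31.png

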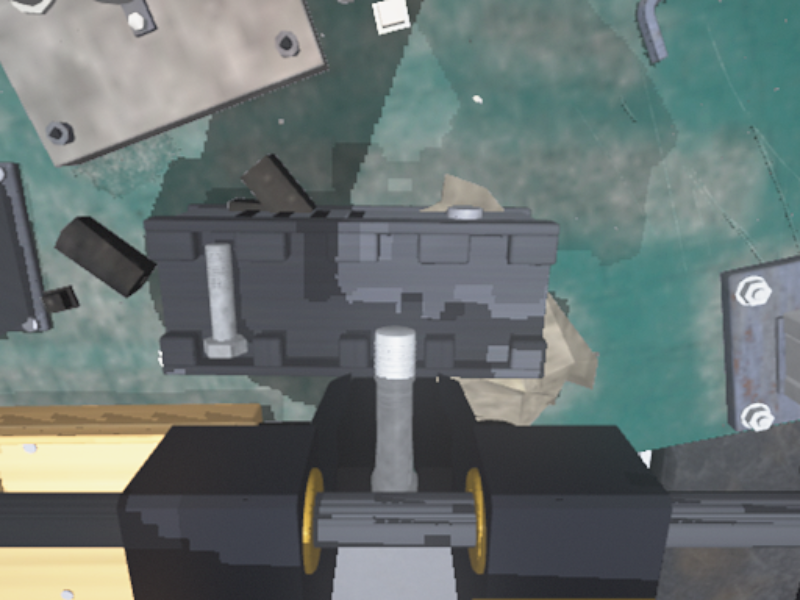

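Run:
```python
from h import *
im=snapshot("side"); cv2.imwrite("pics/s31.png",im[:,:,::-1])
st()
```

```text
26.98 pos [ 0.4551 -0.0427  0.1822] yaw -178.02 F [-0.17  0.36 -0.43] open 10.6 q [ 0.52  0.7  -0.86  2.1   0.82  0.72  0.72]
```

View pics/s31.png

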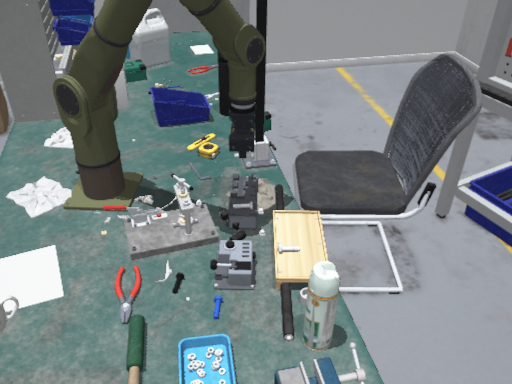

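Call:
jog_arm(rows=[[[0,0,0.05],0],[[0,0,0.1],0],[[0,0,0.14],0],[[0,0,0.153],0],[[0,0,0.155],0],[[0,0,0.155],0],[[0,0,0.155],0]])

```text
clock: 27.57
tool_pos: [0.4558, -0.0425, 0.0667]
eef_rot: [-0.018, 1.0, 0.0, 0.001]
contact_force: [-0.0, 0.1, -0.5]
opening: 0.122
```

Run:
```python
from h import *
st()
wlook("w32.png",[])
st()
```

```text
27.57 pos [ 0.4558 -0.0425  0.0667] yaw -177.95 F [-0.03  0.14 -0.49] open 10.8 q [ 0.36  0.88 -0.6   2.18  1.21  0.49  0.38]
27.62 pos [ 0.456  -0.0427  0.067 ] yaw -177.96 F [-0.48  0.29 -0.88] open 10.6 q [ 0.36  0.87 -0.61  2.18  1.21  0.49  0.38]
```

View pics/w32.png

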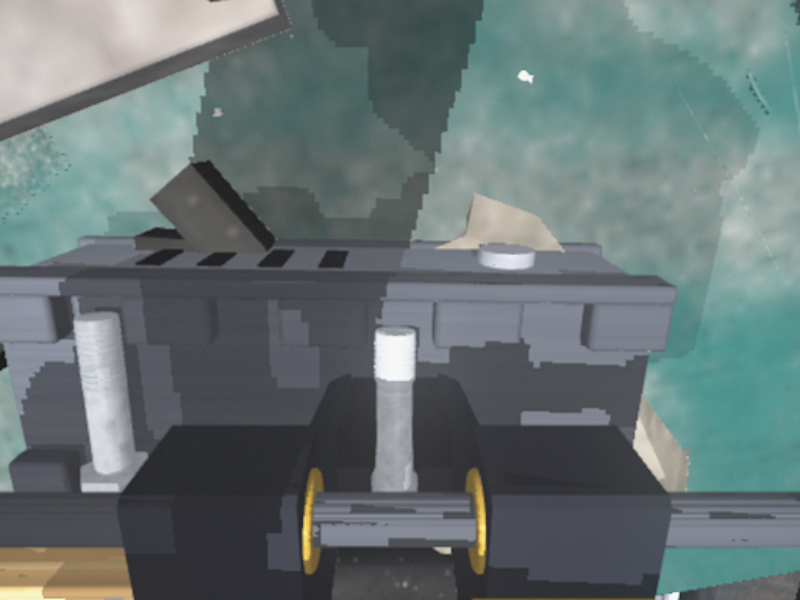

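Call:
jog_arm(rows=[[[0,0,0.002],0],[[0,0,0.004],0],[[0,0,0.0055],0],[[0,0,0.0055],0]])

```text
clock: 27.95
tool_pos: [0.4555, -0.0429, 0.062]
eef_rot: [-0.018, 1.0, -0.0, 0.0]
contact_force: [0.3, -0.1, -0.1]
opening: 0.123
```

Call:
jog_arm(rows=[[[0,0,0],0],[[0,0,0],0],[[0,0,0],0],[[0,0,0],0]], gripper=26)

```text
clock: 28.28
tool_pos: [0.4552, -0.0427, 0.0619]
eef_rot: [-0.018, 1.0, -0.0, 0.0]
contact_force: [0.5, 0.4, -0.4]
opening: 0.298
```

Call:
jog_arm(rows=[[[0,0,-0.02],0],[[0,0,-0.05],0],[[0,0,-0.1],0],[[0,0,-0.15],0],[[0,0,-0.2],0],[[0,0,-0.2],0],[[0,0,-0.2],0]])

```text
clock: 28.87
tool_pos: [0.4562, -0.0429, 0.2135]
eef_rot: [-0.018, 1.0, -0.0, 0.002]
contact_force: [0.1, 0.8, -0.7]
opening: 0.296
```

Run:
```python
from h import *
st()
wlook("w33.png",[("lane1",.054),("bolt1_mid",.062),("bolt1_head",.062)])
st()
plan([.60,-.3,.22],np.radians(90))
```

```text
28.87 pos [ 0.4562 -0.0429  0.2135] yaw -177.97 F [ 0.08  0.78 -0.74] open 26.0 q [ 0.55  0.65 -0.89  2.06  0.74  0.78  0.8 ]
lane1 0.86 [178.8 251.5] 800px [393. 279.] [ 0.4611 -0.0441]
lane1 0.8 [180.6 301.2] 800px [471. 282.] [0.4612 0.0019]
lane1 0.68 [175.1 203.2] 800px [318. 274.] [ 0.4591 -0.0886]
lane1 0.57 [175.6 154.2] 800px [241. 274.] [ 0.4612 -0.1337]
bolt1_mid 0.6 [177.9 153.7] 800px [240. 278.] [ 0.4611 -0.132 ]
bolt1_head 0.92 [202.9 153.8] 800px [240. 317.] [ 0.485  -0.1332]
29.07 pos [ 0.4542 -0.0431  0.2106] yaw -177.91 F [-0.69  0.4   0.34] open 25.8 q [ 0.54  0.65 -0.89  2.07  0.74  0.78  0.8 ]
shift [-0.1818 -0.3494 -0.0129] turn 0.8036 rows>= 12.9 | z now [ 0.4542 -0.0431  0.2106] yaw -177.9 q7 0.8
```

View pics/w33.png

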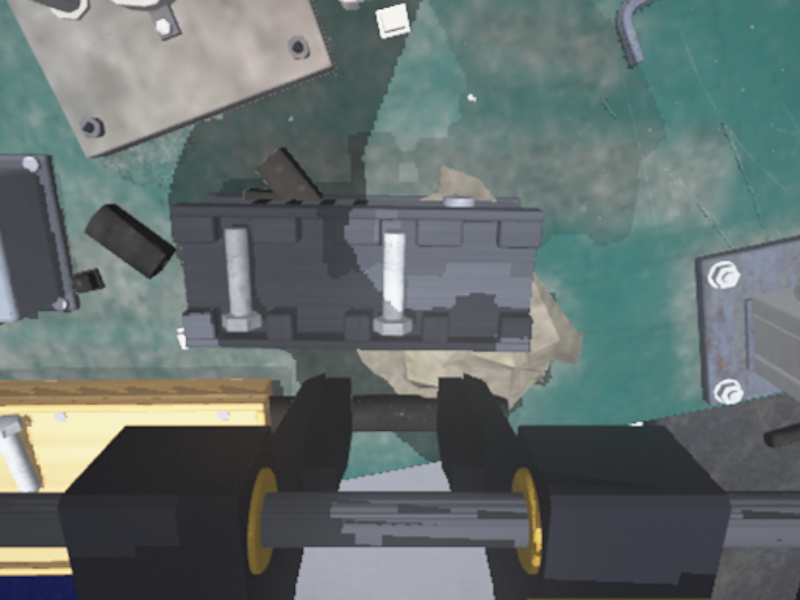

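Run:
```python
from h import *
plan([.598,-.295,.18],np.radians(187))
```

```text
shift [-0.1795 -0.3426  0.0404] turn -0.0429 rows>= 7.0 | z now [ 0.4542 -0.0431  0.2106] yaw -177.9 q7 0.8
```

Call:
jog_arm(rows=[[[-0.18,-0.342,0.02],-0.043],[[-0.18,-0.342,0.02],-0.043],[[-0.18,-0.342,0.02],-0.043],[[-0.18,-0.342,0.02],-0.043],[[-0.18,-0.342,0.02],-0.043],[[-0.18,-0.342,0.02],-0.043],[[-0.18,-0.342,0.04],-0.043],[[-0.18,-0.342,0.04],-0.043],[[-0.18,-0.342,0.04],-0.043],[[-0.18,-0.342,0.04],-0.043],[[-0.18,-0.342,0.04],-0.043],[[-0.18,-0.342,0.04],-0.043]], gripper=40)

```text
clock: 30.07
tool_pos: [0.5994, -0.2922, 0.1824]
eef_rot: [-0.063, 0.998, 0.0, 0.0]
contact_force: [-0.3, 0.0, 0.9]
opening: 0.456
```

Run:
```python
from h import *
st()
wlook("w34.png",[("bolt1_mid",.046),("bolt1_head",.046)])
st()
```

```text
30.07 pos [ 0.5994 -0.2922  0.1824] yaw -172.81 F [-0.31  0.03  0.92] open 40.2 q [ 0.8   0.94 -0.88  1.46  0.77  1.11  1.47]
bolt1_mid 0.82 [ 27.7 504.8] 800px [789.  43.] [ 0.4574 -0.1202]
bolt1_head 0.83 [ 63.9 494.1] 800px [772. 100.] [ 0.4828 -0.1195]
30.22 pos [ 0.5995 -0.2933  0.1825] yaw -172.9 F [-0.48 -0.13  0.22] open 40.1 q [ 0.8   0.94 -0.88  1.46  0.77  1.11  1.47]
```

View pics/w34.png

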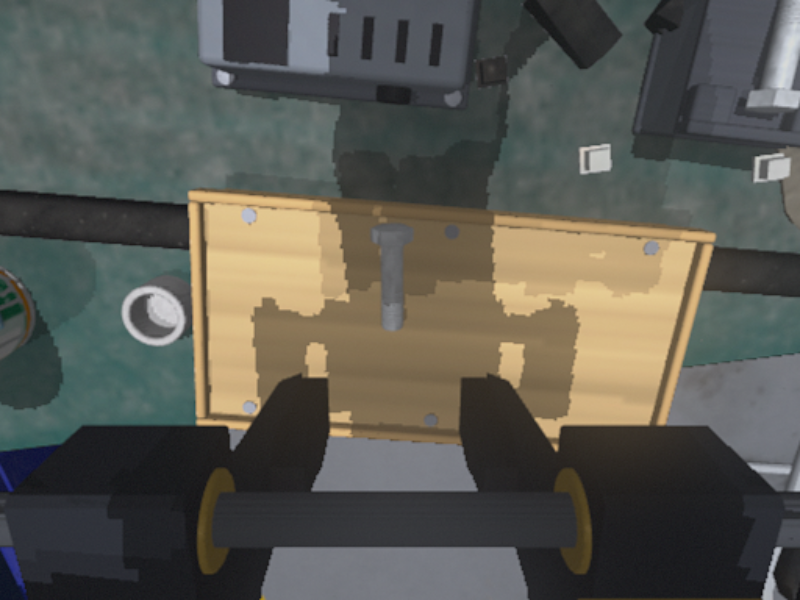

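Run:
```python
from h import *
s=get_state(); s["tool_pos"]=np.array([.5994,-.2922,.1824])
m,u=bolt("A",(392,234),(393,328),.046,s)
t=m+u*.002; print(t)
plan([t[0],t[1],.07],np.arctan2(u[1],u[0]))
```

```text
A head [ 0.5726 -0.2974  0.046 ] end [ 0.6255 -0.2903  0.046 ] mid(from end) [ 0.5967 -0.2941  0.046 ] len 0.0533 dir deg -172.4
[ 0.59473652 -0.29438883  0.046     ]
shift [ 0.0065 -0.0005  0.15  ] turn -0.0047 rows>= 2.7 | z now [ 0.5995 -0.2933  0.1825] yaw -172.9 q7 1.47
```

Call:
jog_arm(rows=[[[0.0055,0,0.05],-0.004],[[0.0055,0,0.1],-0.004],[[0.0055,0,0.14],-0.004],[[0.0055,0,0.147],-0.004],[[0.0055,0,0.147],-0.004],[[0.0055,0,0.147],-0.004],[[0.0055,0,0.147],-0.004]], gripper=34)

```text
clock: 30.8
tool_pos: [0.5972, -0.2946, 0.0742]
eef_rot: [-0.065, 0.998, -0.001, 0.002]
contact_force: [0.0, -0.4, 0.5]
opening: 0.388
```

Run:
```python
from h import *
st()
wlook("w35.png",[])
st()
```

```text
30.8 pos [ 0.5972 -0.2946  0.0742] yaw -172.54 F [ 0.05 -0.38  0.46] open 34.2 q [ 0.78  1.07 -0.8   1.53  0.9   0.94  1.38]
30.85 pos [ 0.5971 -0.2948  0.0742] yaw -172.54 F [-0.54 -0.07 -0.6 ] open 34.0 q [ 0.78  1.07 -0.8   1.53  0.9   0.94  1.38]
```

View pics/w35.png

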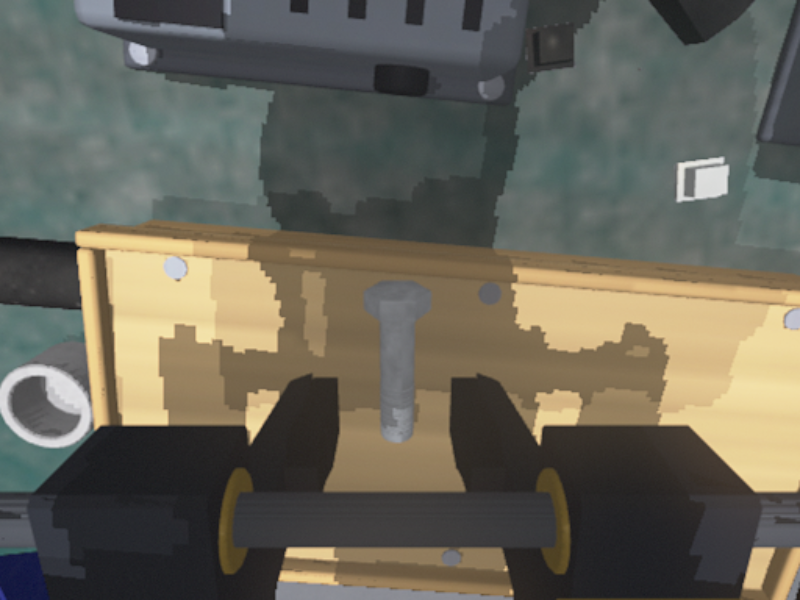

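Call:
jog_arm(rows=[[[0.001,0,0.015],0],[[0.001,0,0.03],0],[[0.001,0,0.0355],0],[[0.001,0,0.0355],0],[[0.001,0,0.0355],0],[[0.001,0,0.0355],0]])

```text
clock: 31.35
tool_pos: [0.5948, -0.2947, 0.045]
eef_rot: [-0.065, 0.998, 0.0, 0.0]
contact_force: [0.2, 0.5, -0.0]
opening: 0.389
```

Run:
```python
from h import *
st()
wlook("w36.png",[])
st()
```

```text
31.35 pos [ 0.5948 -0.2947  0.045 ] yaw -172.54 F [ 0.22  0.54 -0.05] open 34.2 q [ 0.77  1.1  -0.78  1.54  0.93  0.9   1.36]
31.4 pos [ 0.5949 -0.2947  0.0452] yaw -172.54 F [-0.11 -0.55 -0.23] open 34.0 q [ 0.77  1.1  -0.78  1.54  0.93  0.9   1.36]
```

View pics/w36.png

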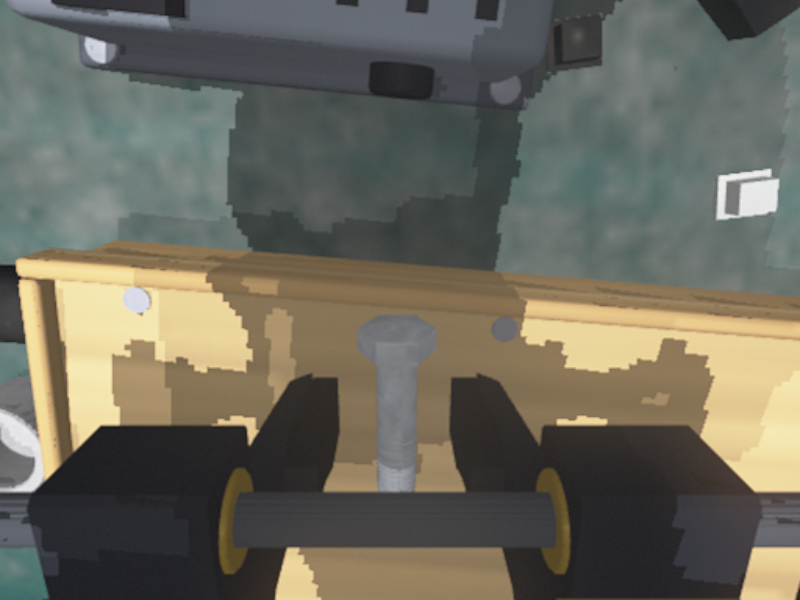

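Call:
jog_arm(rows=[[[0,0,0],0],[[0,0,0],0],[[0,0,0],0],[[0,0,0],0],[[0,0,0],0],[[0,0,0],0]], gripper=0, newtons=35)

```text
clock: 31.9
tool_pos: [0.5947, -0.2948, 0.0451]
eef_rot: [-0.065, 0.998, -0.0, 0.0]
contact_force: [-0.6, -0.7, 1.4]
opening: 0.122
```

Call:
jog_arm(rows=[[[0,0,-0.02],0],[[0,0,-0.06],0],[[0,0,-0.11],0],[[0,0,-0.16],0],[[0,0,-0.21],0],[[0,0,-0.24],0],[[0,0,-0.24],0],[[0,0,-0.24],0]])

```text
clock: 32.57
tool_pos: [0.5952, -0.2948, 0.2273]
eef_rot: [-0.065, 0.998, -0.001, 0.002]
contact_force: [0.6, -0.6, -1.0]
opening: 0.122
```

Run:
```python
from h import *
st()
wlook("w37.png",[])
plan([.4625,-.0875,.22],np.radians(90))
```

```text
32.57 pos [ 0.5952 -0.2948  0.2273] yaw -172.53 F [ 0.63 -0.58 -1.01] open 10.7 q [ 0.82  0.89 -0.91  1.43  0.73  1.17  1.51]
shift [0.1381 0.297  0.007 ] turn 0.8506 rows>= 13.6 | z now [ 0.5942 -0.2949  0.2254] yaw -172.5 q7 1.51
```

View pics/w37.png

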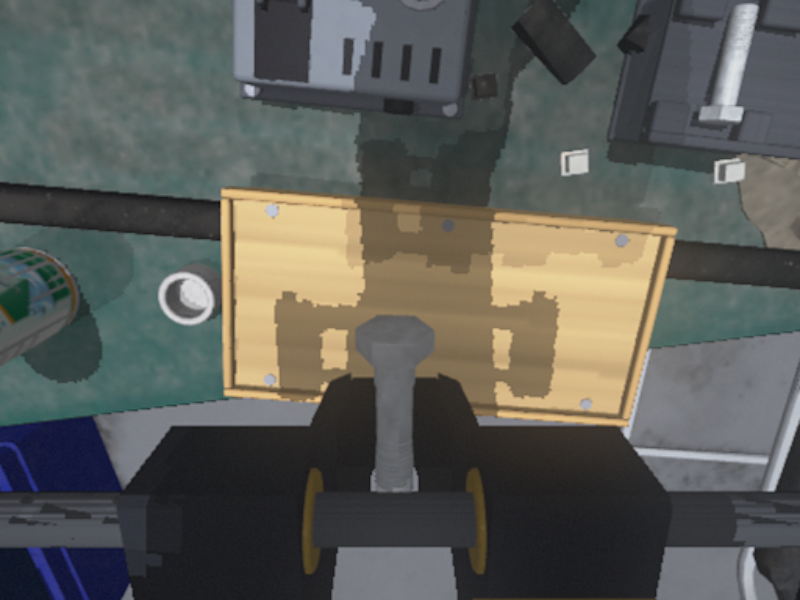

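Run:
```python
from h import *
plan([.4595,.003,.22],np.radians(90))
```

```text
shift [0.1264 0.4172 0.0069] turn 0.8506 rows>= 13.6 | z now [ 0.5942 -0.2949  0.2254] yaw -172.5 q7 1.51
```

Call:
jog_arm(rows=[[[0.126,0.417,0.007],0.85],[[0.126,0.417,0.007],0.85],[[0.126,0.417,0.007],0.85],[[0.126,0.417,0.007],0.85],[[0.126,0.417,0.007],0.85],[[0.126,0.417,0.007],0.85],[[0.126,0.417,0.007],0.85],[[0.126,0.417,0.007],0.85],[[0.126,0.417,0.007],0.85],[[0.126,0.417,0.007],0.85],[[0.126,0.417,0.007],0.85],[[0.126,0.417,0.007],0.85],[[0.126,0.417,0.007],0.85],[[0.126,0.417,0.007],0.85],[[0.126,0.417,0.007],0.85],[[0.126,0.417,0.007],0.85]])

```text
clock: 33.95
tool_pos: [0.4593, 0.0028, 0.2189]
eef_rot: [0.706, 0.709, -0.001, -0.001]
contact_force: [0.8, 0.0, -0.6]
opening: 0.12
```

Run:
```python
from h import *
st()
plan([.4595,.003,.18],np.radians(2))
```

```text
33.95 pos [0.4593 0.0028 0.2189] yaw 90.24 F [ 0.84  0.04 -0.56] open 10.6 q [ 0.18  0.54 -0.44  2.06  0.39  0.62 -0.52]
shift [0.0003 0.0003 0.0518] turn 0.77 rows>= 12.3 | z now [0.4593 0.0028 0.2189] yaw 90.2 q7 -0.52
```

Call:
jog_arm(rows=[[[0,0,0.05],0.77],[[0,0,0.05],0.77],[[0,0,0.05],0.77],[[0,0,0.05],0.77],[[0,0,0.05],0.77],[[0,0,0.05],0.77],[[0,0,0.05],0.77],[[0,0,0.05],0.77],[[0,0,0.05],0.77],[[0,0,0.05],0.77],[[0,0,0.05],0.77],[[0,0,0.05],0.77],[[0,0,0.05],0.77],[[0,0,0.05],0.77],[[0,0,0.05],0.77]])

```text
clock: 35.2
tool_pos: [0.4598, 0.003, 0.1818]
eef_rot: [1.0, 0.018, -0.001, 0.0]
contact_force: [0.5, -0.1, -1.0]
opening: 0.122
```

Run:
```python
from h import *
st()
wlook("w38.png",[("lane1",.054),("bolt1_mid",.062)])
st()
```

```text
35.2 pos [0.4598 0.003  0.1818] yaw 2.02 F [ 0.52 -0.11 -1.02] open 10.8 q [-0.13  0.58  0.04  2.12 -0.06  0.44 -1.58]
lane1 0.93 [188.2 302.4] 800px [472. 294.] [ 0.4579 -0.0399]
lane1 0.65 [183.6 361. ] 800px [564. 287.] [ 0.4636 -0.0882]
lane1 0.65 [186.8 249.3] 800px [390. 292.] [0.4575 0.0044]
lane1 0.59 [186.5 415.3] 800px [649. 291.] [ 0.4627 -0.1337]
bolt1_mid 0.92 [193.2 420.3] 800px [657. 302.] [ 0.4594 -0.1348]
bolt1_mid 0.72 [217.8 254.7] 800px [398. 340.] [ 0.4332 -0.0009]
35.35 pos [0.4601 0.003  0.182 ] yaw 1.92 F [-0.34 -0.31 -0.52] open 10.9 q [-0.13  0.58  0.04  2.12 -0.06  0.44 -1.59]
```

View pics/w38.png

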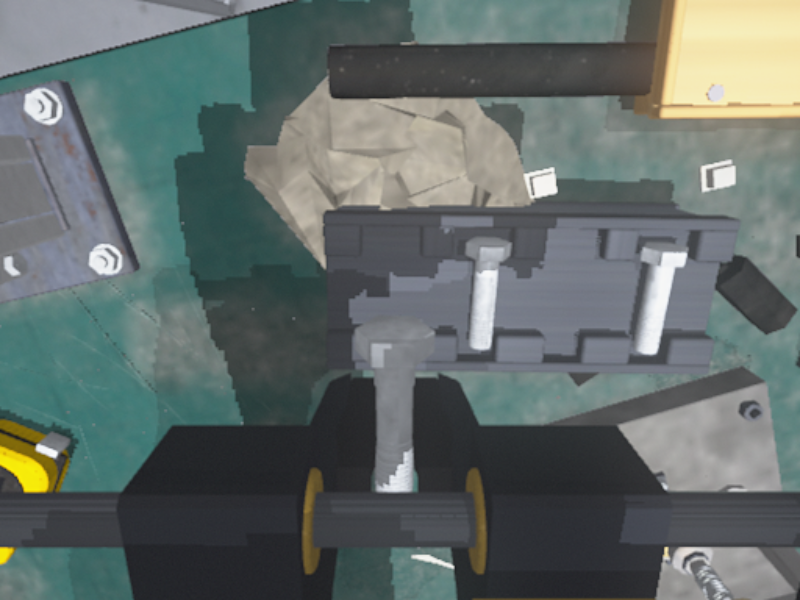

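Run:
```python
from h import *
s=get_state()
for p in [(376,240),(438,240),(406,240)]: print(onz("wrist",[p[1]*.64,p[0]*.64],.064,s).round(4))
```

```text
[0.4876 0.012  0.064 ]
[ 0.4886 -0.0189  0.064 ]
[ 0.4881 -0.003   0.064 ]
```

Call:
jog_arm(rows=[[[0,0,0.05],0],[[0,0,0.1],0],[[0,0,0.133],0],[[0,0,0.133],0],[[0,0,0.133],0],[[0,0,0.133],0]])

```text
clock: 35.85
tool_pos: [0.4609, 0.0029, 0.0835]
eef_rot: [1.0, 0.016, 0.001, -0.0]
contact_force: [-0.0, 0.4, -1.0]
opening: 0.122
```

Run:
```python
from h import *
st()
wlook("w39.png",[])
st()
```

```text
35.85 pos [0.4609 0.0029 0.0835] yaw 1.83 F [-0.01  0.41 -0.97] open 10.7 q [-0.12  0.78  0.02  2.18 -0.06  0.18 -1.58]
35.9 pos [0.4612 0.003  0.0839] yaw 1.83 F [-0.63  0.77 -0.62] open 11.1 q [-0.12  0.78  0.02  2.18 -0.06  0.18 -1.58]
```

View pics/w39.png

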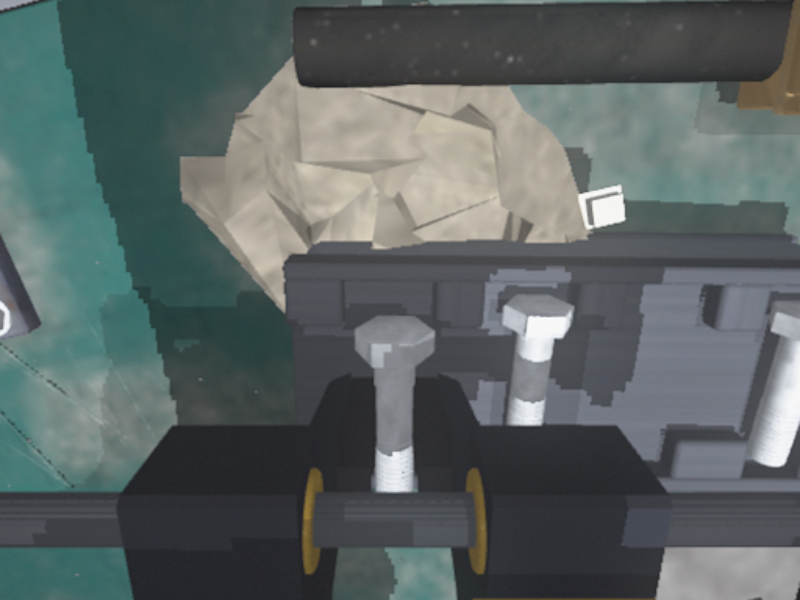

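Call:
jog_arm(rows=[[[0,-0.001,0.01],0],[[-0.0005,-0.001,0.02],0],[[-0.0005,-0.001,0.025],0],[[-0.0005,-0.001,0.025],0],[[-0.0005,-0.001,0.0265],0],[[-0.0005,-0.001,0.0265],0]])

```text
clock: 36.4
tool_pos: [0.4598, 0.0037, 0.0625]
eef_rot: [1.0, 0.016, -0.0, 0.0]
contact_force: [-1.1, -1.3, -1.2]
opening: 0.118
```

Run:
```python
from h import *
st()
wlook("w40.png",[])
st()
```

```text
36.4 pos [0.4598 0.0037 0.0625] yaw 1.82 F [-1.06 -1.27 -1.25] open 10.4 q [-0.12  0.83  0.01  2.19 -0.07  0.13 -1.58]
36.45 pos [0.4599 0.0037 0.0626] yaw 1.82 F [ 0.22 -0.17 -0.76] open 10.6 q [-0.12  0.83  0.01  2.19 -0.07  0.13 -1.58]
```

View pics/w40.png

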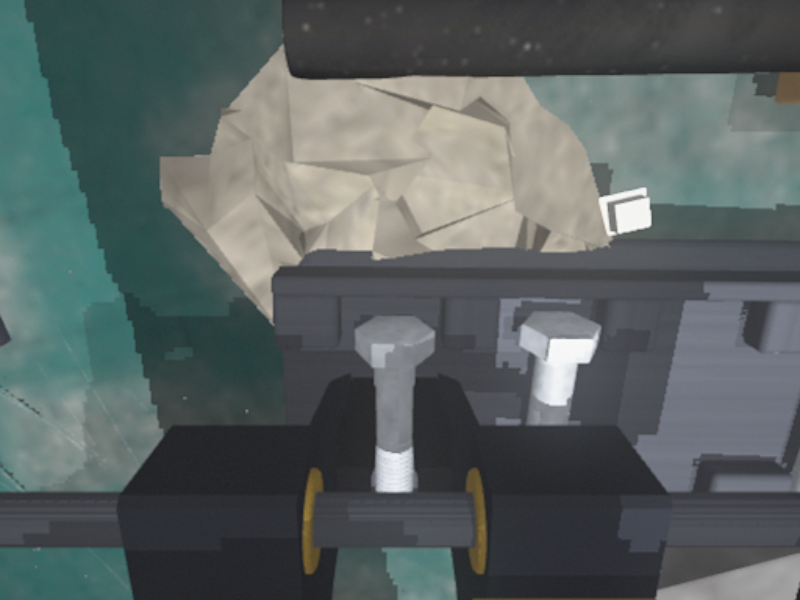

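Head sits centred in its notch (px 395, 340), the same height as the neighbour's head. Release.

Call:
jog_arm(rows=[[[0,0,0],0],[[0,0,0],0],[[0,0,0],0],[[0,0,0],0]], gripper=26)

```text
clock: 36.78
tool_pos: [0.46, 0.0037, 0.0627]
eef_rot: [1.0, 0.016, 0.0, 0.0]
contact_force: [-0.3, 0.3, -0.1]
opening: 0.294
```

Call:
jog_arm(rows=[[[0,0,-0.02],0],[[0,0,-0.05],0],[[0,0,-0.1],0],[[0,0,-0.15],0],[[0,0,-0.2],0],[[0,0,-0.24],0],[[0,0,-0.24],0],[[0,0,-0.24],0],[[0,0,-0.24],0]])

```text
clock: 37.53
tool_pos: [0.4592, 0.0038, 0.2421]
eef_rot: [1.0, 0.016, -0.001, 0.0]
contact_force: [-0.2, -0.8, -0.3]
opening: 0.293
```

Run:
```python
from h import *
st()
wlook("w41.png",[("lane1",.054),("bolt1_mid",.062),("bolt1_head",.062)])
im=snapshot("side"); cv2.imwrite("pics/s41.png",cv2.resize(im[150:320,140:340][:,:,::-1],(700,595),interpolation=3))
st()
```

```text
37.53 pos [0.4592 0.0038 0.2421] yaw 1.83 F [-0.25 -0.8  -0.3 ] open 25.9 q [-0.15  0.48  0.06  2.05 -0.05  0.62 -1.59]
lane1 0.94 [168.8 388.4] 800px [607. 264.] [ 0.4622 -0.1334]
lane1 0.66 [167.9 295.8] 800px [462. 262.] [ 0.4602 -0.0408]
lane1 0.63 [166.8 340.6] 800px [532. 261.] [ 0.4627 -0.0854]
lane1 0.56 [165.8 247.5] 800px [387. 259.] [0.4608 0.0075]
bolt1_mid 0.51 [169.7 343.4] 800px [537. 265.] [ 0.4617 -0.0863]
bolt1_head 0.87 [148.8 394.4] 800px [616. 233.] [ 0.4838 -0.1328]
bolt1_head 0.68 [171.4 300.3] 800px [469. 268.] [ 0.4587 -0.0443]
bolt1_head 0.66 [143.2 254.1] 800px [397. 224.] [0.4849 0.0018]
bolt1_head 0.59 [266.2  48.3] 800px [ 75. 416.] [0.3459 0.2177]
37.78 pos [0.4592 0.0037 0.2415] yaw 1.82 F [ 0.12  0.23 -0.13] open 25.8 q [-0.15  0.48  0.06  2.05 -0.05  0.62 -1.59]
```

View pics/w41.png

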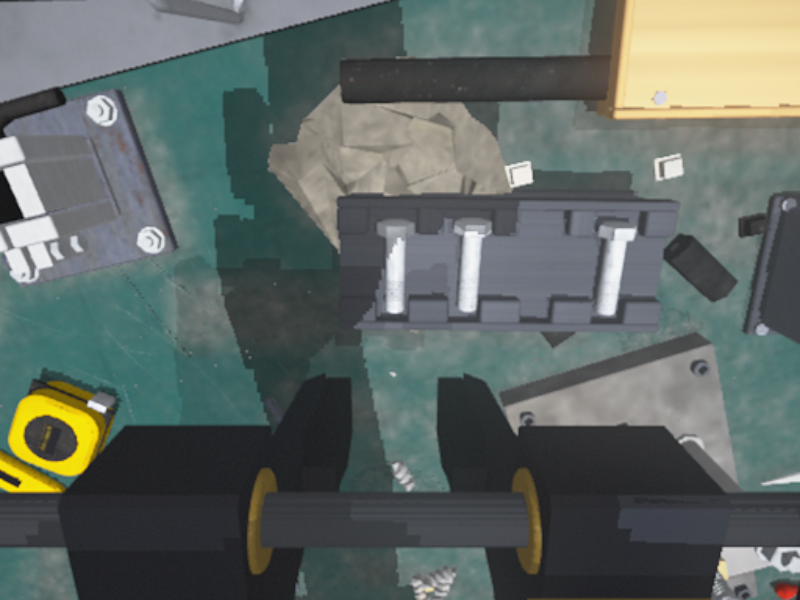

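View pics/s41.png

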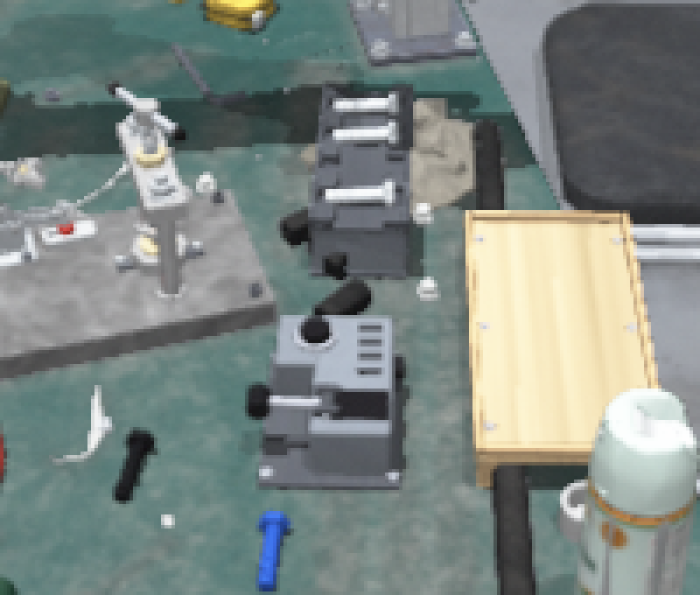

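Run:
```python
from h import *
plan([.412,-.375,.2],np.radians(1.5))
im=snapshot("scene"); cv2.imwrite("pics/sc42.png",cv2.resize(im[:,:,::-1],(800,600)))
for c in("scene","side"):
    snapshot(c); print(c,[(round(m["p"],2),np.round(m["pixel"])) for m in mark_of("bolt1_mid",c)])
```

```text
shift [-0.0788  0.5027  0.0556] turn 0.0028 rows>= 9.2 | z now [0.4592 0.0037 0.2415] yaw 1.8 q7 -1.59
scene [(0.54, array([210., 249.]))]
side [(0.54, array([206., 243.])), (0.49, array([181., 242.]))]
```

View pics/sc42.png

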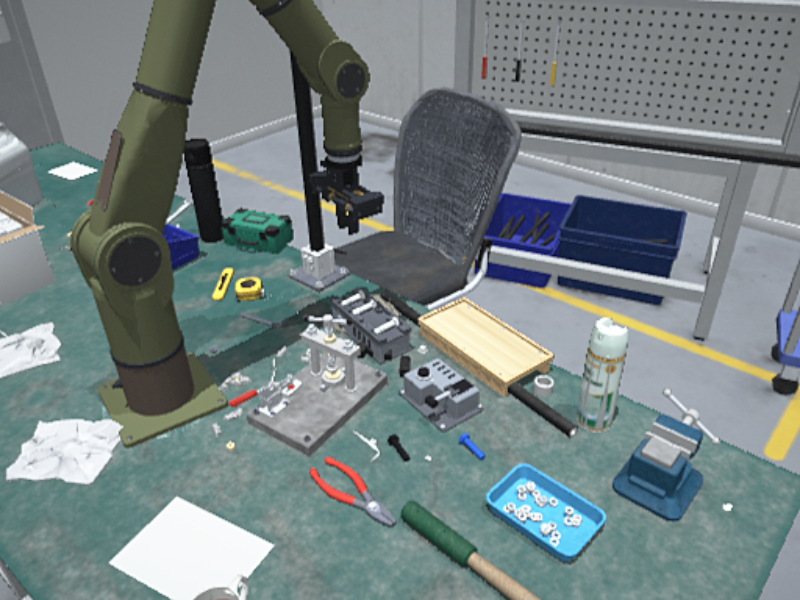

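Call:
jog_arm(rows=[[[-0.079,0.503,0.0],0.003],[[-0.079,0.503,0.0],0.003],[[-0.079,0.503,0.0],0.003],[[-0.079,0.503,0.0],0.003],[[-0.079,0.503,0.0],0.003],[[-0.079,0.503,0.0],0.003],[[-0.079,0.503,0.0],0.003],[[-0.079,0.503,0.0],0.003],[[-0.079,0.503,0.0],0.003],[[-0.079,0.503,0.08],0.003],[[-0.079,0.503,0.08],0.003],[[-0.079,0.503,0.08],0.003],[[-0.079,0.503,0.08],0.003],[[-0.079,0.503,0.08],0.003]], gripper=36)

```text
clock: 39.2
tool_pos: [0.4136, -0.375, 0.1836]
eef_rot: [1.0, 0.013, 0.001, 0.0]
contact_force: [0.7, -1.0, -1.2]
opening: 0.409
```

Run:
```python
from h import *
st()
wlook("w43.png",[("lever_knob",.052),("lever_hinge",.052),("button_top",.064)])
st()
```

```text
39.2 pos [ 0.4136 -0.375   0.1836] yaw 1.54 F [ 0.72 -0.97 -1.22] open 36.0 q [ 0.65  0.68  0.01  1.83 -0.01  0.63 -0.88]
lever_knob 0.7 [193.  252.9] 800px [395. 302.] [ 0.4052 -0.3768]
lever_hinge 0.72 [134.  249.6] 800px [390. 209.] [ 0.4549 -0.3728]
button_top 0.79 [155.6 158.5] 800px [248. 243.] [ 0.4378 -0.3017]
39.4 pos [ 0.4136 -0.3751  0.184 ] yaw 1.54 F [-0.89  0.26 -0.31] open 35.8 q [ 0.65  0.67  0.01  1.84 -0.01  0.63 -0.88]
```

View pics/w43.png

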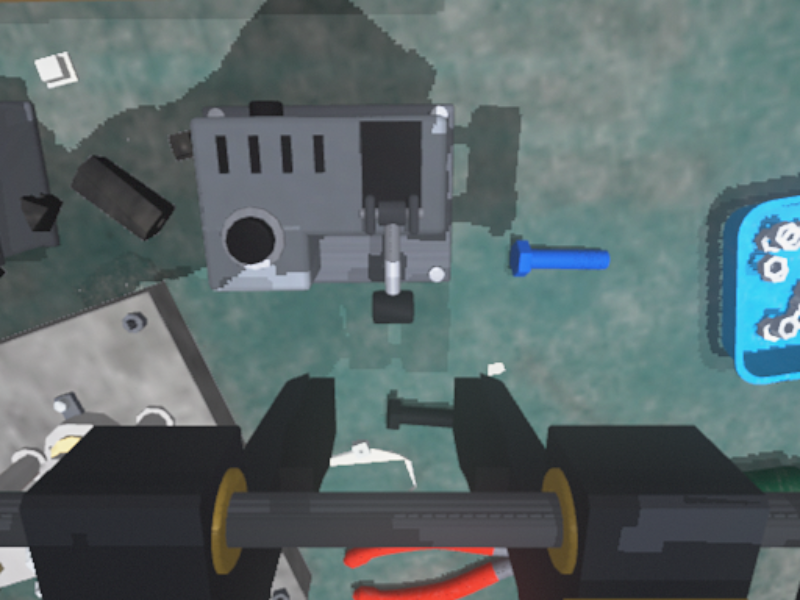

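Run:
```python
from h import *
s=get_state()
for p in [(170,415),(65,405)]:
  for z in (.05,.1): print(p,z,onz("wrist",[p[1]*.64,p[0]*.64],z,s).round(3))
plan([.4035,-.3762,.08],np.radians(2)); plan([.4035,-.3762,.05],np.radians(2))
```

```text
(170, 415) 0.05 [ 0.331 -0.247  0.05 ]
(170, 415) 0.1 [ 0.36 -0.27  0.1 ]
(65, 405) 0.05 [ 0.336 -0.186  0.05 ]
(65, 405) 0.1 [ 0.364 -0.22   0.1  ]
shift [-0.0138  0.0008  0.1386] turn -0.004 rows>= 2.5 | z now [ 0.4136 -0.3751  0.184 ] yaw 1.5 q7 -0.88
shift [-0.0139  0.0008  0.1786] turn -0.004 rows>= 3.2 | z now [ 0.4136 -0.3751  0.184 ] yaw 1.5 q7 -0.88
```

Call:
jog_arm(rows=[[[-0.0125,0.001,0.05],-0.004],[[-0.0125,0.001,0.1],-0.004],[[-0.0125,0.001,0.13],-0.004],[[-0.0125,0.001,0.137],-0.004],[[-0.0125,0.001,0.137],-0.004],[[-0.0125,0.001,0.137],-0.004],[[-0.0125,0.001,0.137],-0.004],[[-0.0125,0.001,0.137],-0.004]])

```text
clock: 40.07
tool_pos: [0.4044, -0.377, 0.0816]
eef_rot: [1.0, 0.017, 0.001, 0.001]
contact_force: [-0.2, -0.3, 0.3]
opening: 0.408
```

Run:
```python
from h import *
st()
wlook("w44.png",[("lever_knob",.052),("lever_hinge",.052),("button_top",.064)])
st()
```

```text
40.07 pos [ 0.4044 -0.377   0.0816] yaw 1.94 F [-0.23 -0.32  0.32] open 35.9 q [ 0.67  0.84  0.    1.91 -0.    0.39 -0.87]
lever_knob 0.73 [238.4 249.3] 800px [390. 372.] [ 0.4014 -0.3764]
lever_hinge 0.94 [146.  243.4] 800px [380. 228.] [ 0.4533 -0.3718]
button_top 0.62 [175.2  99.1] 800px [155. 274.] [ 0.4386 -0.3014]
40.27 pos [ 0.4036 -0.3765  0.0806] yaw 1.94 F [-0.73 -0.46  0.13] open 36.2 q [ 0.67  0.84  0.    1.91 -0.    0.39 -0.87]
```

View pics/w44.png

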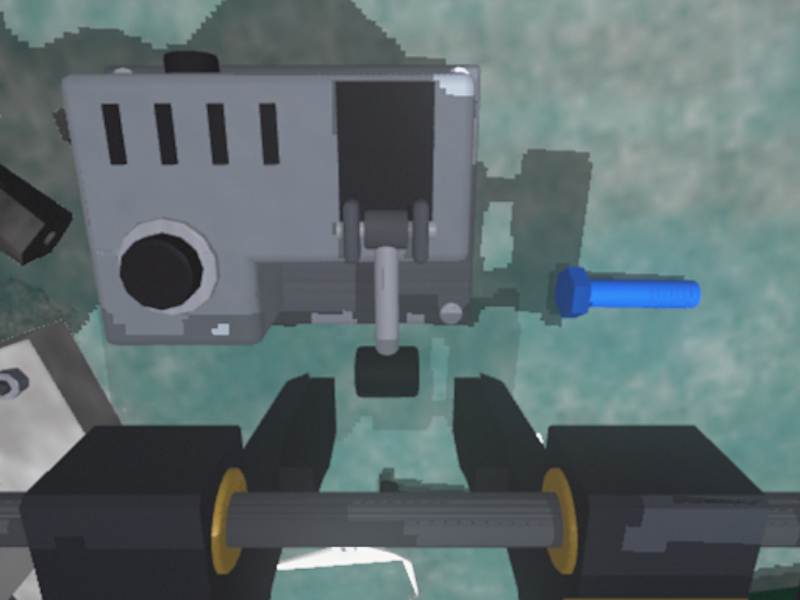

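Call:
jog_arm(rows=[[[-0.0005,-0.001,0.015],0],[[-0.0005,-0.001,0.03],0],[[-0.0005,-0.001,0.04],0],[[-0.0005,-0.001,0.04],0],[[-0.0005,-0.001,0.04],0],[[-0.0005,-0.001,0.04],0]])

```text
clock: 40.77
tool_pos: [0.4028, -0.3754, 0.0496]
eef_rot: [1.0, 0.017, -0.0, -0.0]
contact_force: [-0.1, 0.0, 1.1]
opening: 0.407
```

Run:
```python
from h import *
st()
wlook("w45.png",[])
st()
```

```text
40.77 pos [ 0.4028 -0.3754  0.0496] yaw 1.94 F [-0.05  0.    1.11] open 35.8 q [ 0.67  0.89  0.    1.92 -0.    0.33 -0.87]
40.82 pos [ 0.4029 -0.3756  0.0499] yaw 1.93 F [-0.9   0.48 -0.57] open 35.9 q [ 0.67  0.89  0.    1.92 -0.    0.33 -0.87]
```

View pics/w45.png

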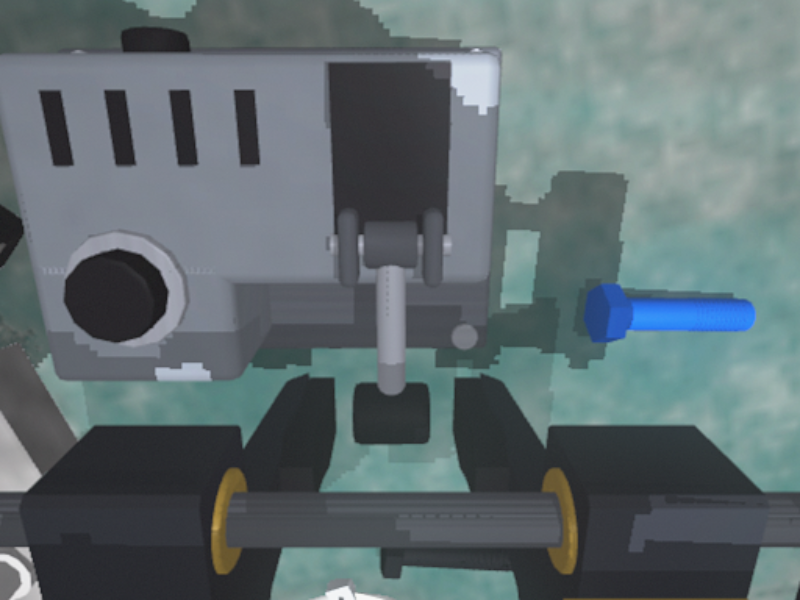

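Call:
jog_arm(rows=[[[0,0,0],0],[[0,0,0],0],[[0,0,0],0],[[0,0,0],0],[[0,0,0],0],[[0,0,0],0]], gripper=0, newtons=25)

```text
clock: 41.32
tool_pos: [0.403, -0.3748, 0.0501]
eef_rot: [1.0, 0.017, -0.0, -0.0]
contact_force: [0.5, 2.4, 3.4]
opening: 0.246
```

Run:
```python
from h import *
st()
s=get_state(); hx=.4533; K0=np.array([hx-.05*np.sin(1.53),.052+.05*np.cos(1.53)])
for th in (1.71,1.45,1.2,.95,.7,.45,.25,.1,0,-.1,-.2):
    a=.18-th; K=np.array([hx+.05*np.sin(a),.052+.05*np.cos(a)]); d=(K-K0)/.75; print(th,"dx",d[0].round(4),"toolz",(-d[1]).round(4))
```

```text
41.32 pos [ 0.403  -0.3748  0.0501] yaw 1.96 F [0.53 2.44 3.43] open 21.7 q [ 0.67  0.89  0.    1.92 -0.    0.33 -0.87]
1.71 dx 0.0 toolz -0.0
1.45 dx 0.0029 toolz -0.017
1.2 dx 0.0098 toolz -0.0322
0.95 dx 0.0202 toolz -0.0451
0.7 dx 0.0335 toolz -0.0551
0.45 dx 0.0488 toolz -0.0615
0.25 dx 0.0619 toolz -0.0638
0.1 dx 0.0719 toolz -0.0637
0 dx 0.0785 toolz -0.0629
-0.1 dx 0.085 toolz -0.0614
-0.2 dx 0.0913 toolz -0.0592
```

Call:
jog_arm(rows=[[[0.0005,0,-0.008],0],[[0.003,0,-0.017],0],[[0.006,0,-0.025],0],[[0.01,0,-0.032],0],[[0.015,0,-0.039],0],[[0.02,0,-0.045],0],[[0.0265,0,-0.0505],0],[[0.0335,0,-0.055],0],[[0.041,0,-0.0585],0],[[0.049,0,-0.0615],0],[[0.055,0,-0.063],0],[[0.062,0,-0.064],0],[[0.062,0,-0.064],0],[[0.062,0,-0.064],0]])

```text
clock: 42.48
tool_pos: [0.449, -0.3731, 0.0986]
eef_rot: [1.0, 0.017, -0.001, -0.001]
contact_force: [-2.6, 4.8, 2.8]
opening: 0.247
```

Run:
```python
from h import *
st()
wlook("w46.png",[])
im=snapshot("side"); cv2.imwrite("pics/s46.png",cv2.resize(im[210:300,190:290][:,:,::-1],(700,630),interpolation=3))
st()
```

```text
42.48 pos [ 0.449  -0.3731  0.0986] yaw 1.94 F [-2.6   4.84  2.85] open 21.8 q [ 0.61  0.83  0.01  1.81 -0.02  0.5  -0.9 ]
42.58 pos [ 0.449  -0.3731  0.0986] yaw 1.93 F [-3.18  5.8   2.75] open 21.9 q [ 0.61  0.83  0.01  1.81 -0.02  0.5  -0.9 ]
```

View pics/w46.png

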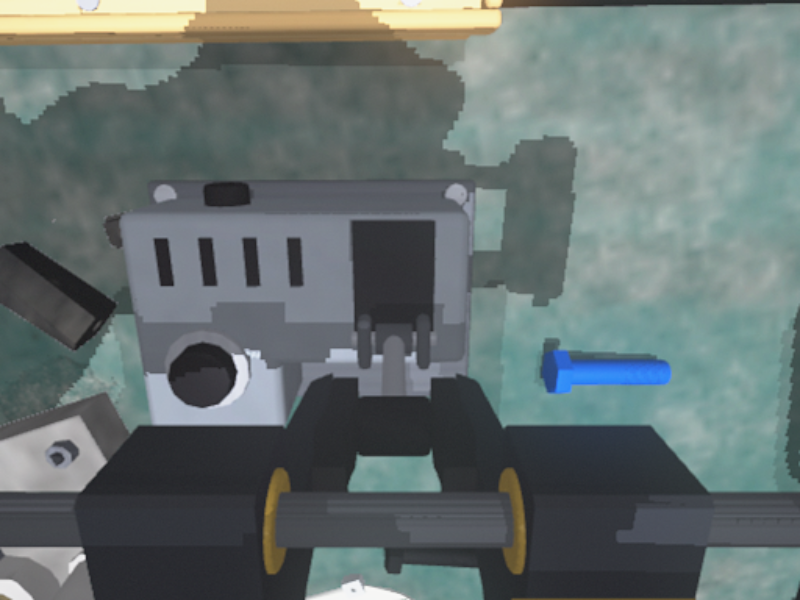

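View pics/s46.png

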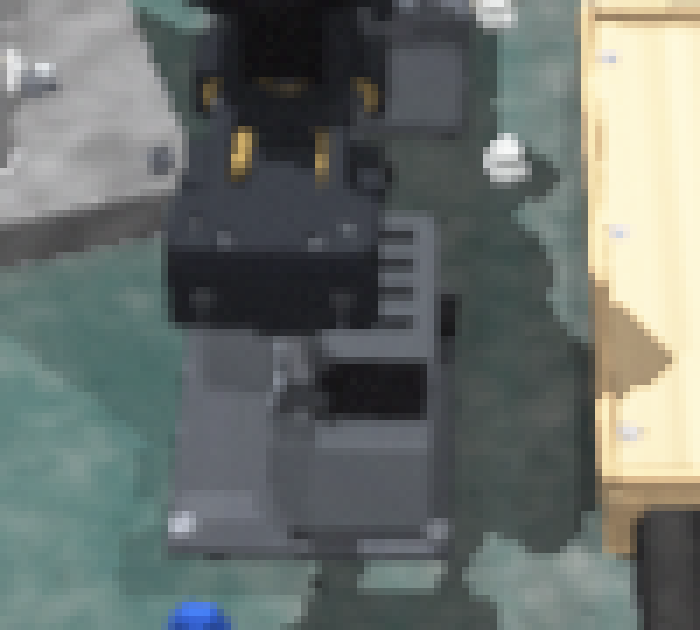

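Call:
jog_arm(rows=[[[0.004,0,0],0],[[0.008,0,0],0],[[0.012,0,0.0005],0],[[0.0165,0,0.001],0],[[0.02,0,0.0018],0],[[0.02,0,0.0018],0]])

```text
clock: 43.08
tool_pos: [0.4652, -0.3726, 0.0977]
eef_rot: [1.0, 0.017, 0.0, -0.0]
contact_force: [-2.1, 5.9, 6.3]
opening: 0.242
```

Run:
```python
from h import *
st()
wlook("w47.png",[])
st()
```

```text
43.08 pos [ 0.4652 -0.3726  0.0977] yaw 1.97 F [-2.07  5.9   6.29] open 21.3 q [ 0.59  0.85  0.01  1.77 -0.02  0.52 -0.92]
43.13 pos [ 0.4651 -0.3726  0.0978] yaw 1.97 F [-1.57  5.8   5.78] open 21.7 q [ 0.59  0.85  0.01  1.77 -0.02  0.52 -0.92]
```

View pics/w47.png

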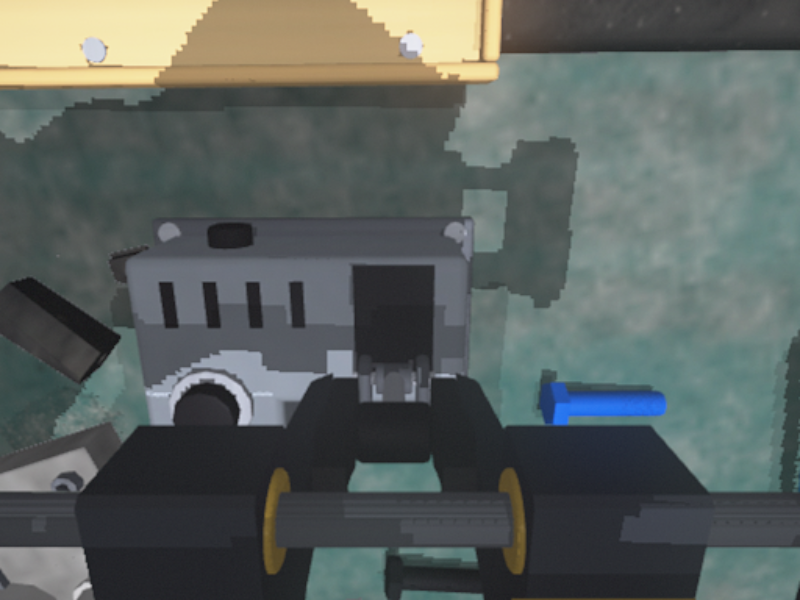

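Call:
jog_arm(rows=[[[0.003,0,0.001],0],[[0.006,0,0.002],0],[[0.008,0,0.003],0],[[0.008,0,0.003],0]])

```text
clock: 43.47
tool_pos: [0.4688, -0.3725, 0.0967]
eef_rot: [1.0, 0.017, -0.002, -0.001]
contact_force: [-7.7, 7.8, 17.7]
opening: 0.242
```

Run:
```python
from h import *
st()
wlook("w48.png",[])
```

```text
43.47 pos [ 0.4688 -0.3725  0.0967] yaw 1.9 F [-7.66  7.77 17.68] open 21.3 q [ 0.58  0.85  0.02  1.76 -0.02  0.53 -0.92]
```

View pics/w48.png

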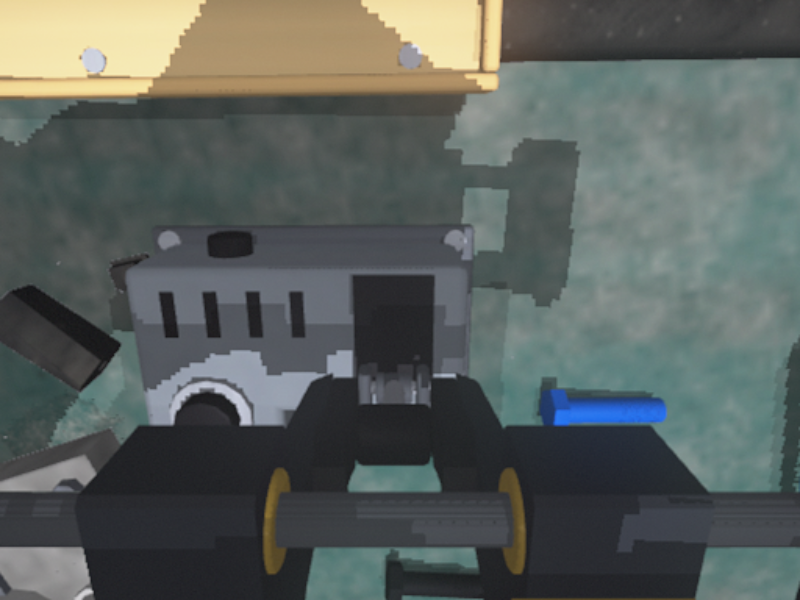

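Call:
jog_arm(rows=[[[-0.002,0,-0.002],0],[[-0.003,0,-0.003],0],[[-0.003,0,-0.003],0]])

```text
clock: 43.77
tool_pos: [0.4681, -0.3724, 0.0971]
eef_rot: [1.0, 0.017, -0.0, -0.001]
contact_force: [-2.3, 5.6, -1.3]
opening: 0.248
```

Call:
jog_arm(rows=[[[0,0,0],0],[[0,0,0],0],[[0,0,0],0],[[0,0,0],0],[[0,0,0],0]], gripper=38)

```text
clock: 44.18
tool_pos: [0.4686, -0.3742, 0.0969]
eef_rot: [1.0, 0.017, 0.001, 0.001]
contact_force: [0.1, -0.4, -0.1]
opening: 0.431
```

Run:
```python
from h import *
st()
wlook("w49.png",[])
```

```text
44.18 pos [ 0.4686 -0.3742  0.0969] yaw 1.91 F [ 0.08 -0.36 -0.1 ] open 38.0 q [ 0.59  0.85  0.02  1.76 -0.02  0.53 -0.92]
```

View pics/w49.png

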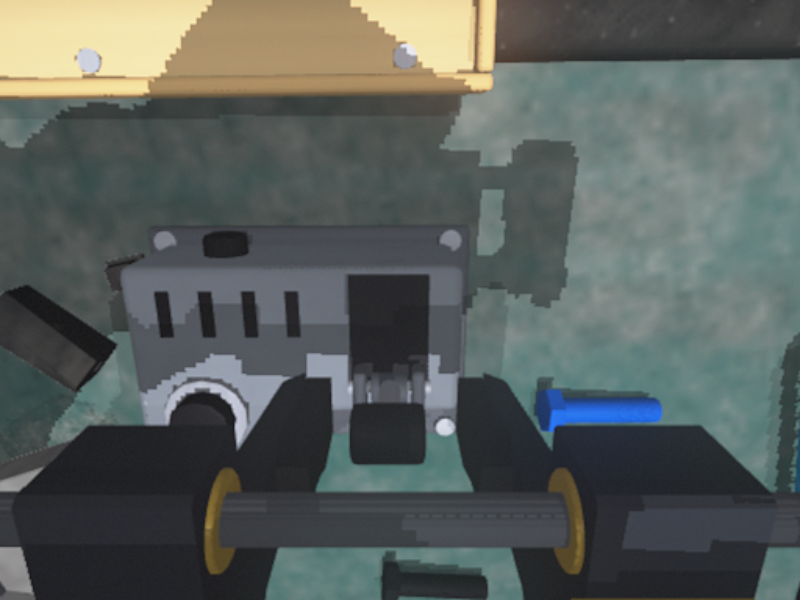

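Call:
jog_arm(rows=[[[0,0,-0.02],0],[[0,0,-0.05],0],[[0,0,-0.1],0],[[0,0,-0.15],0],[[0,0,-0.2],0],[[-0.02,0,-0.25],0],[[-0.04,0,-0.3],0],[[-0.06,0,-0.3],0],[[-0.06,0,-0.3],0],[[-0.06,0,-0.3],0],[[-0.06,0,-0.3],0]])

```text
clock: 45.15
tool_pos: [0.4235, -0.3739, 0.3203]
eef_rot: [1.0, 0.017, -0.001, -0.001]
contact_force: [-0.4, 0.8, -0.1]
opening: 0.428
```

Run:
```python
from h import *
st()
wlook("w50.png",[("lever_knob",.101),("lever_hinge",.052),("steel_cup",0)])
im=snapshot("side"); cv2.imwrite("pics/s50.png",cv2.resize(im[130:330,140:340][:,:,::-1],(600,600),interpolation=3))
for t in ("tape_measure","steel_cup"): print(t,[(round(m["p"],2),np.round(m["pixel"],1)) for m in mark_of(t,"side")])
```

```text
45.15 pos [ 0.4235 -0.3739  0.3203] yaw 1.98 F [-0.36  0.83 -0.11] open 37.7 q [ 0.62  0.52  0.03  1.65 -0.02  0.98 -0.87]
lever_knob 0.64 [124.6 254.9] 800px [398. 195.] [ 0.4624 -0.3761]
lever_hinge 0.66 [128.  251.6] 800px [393. 200.] [ 0.4528 -0.3728]
tape_measure [(0.58, array([153. , 208.5])), (0.47, array([180.2, 242.9])), (0.45, array([199. , 246.3]))]
steel_cup [(0.65, array([298.1, 305.5])), (0.51, array([254.4, 297.5])), (0.25, array([211.7, 241.1]))]
```

View pics/w50.png

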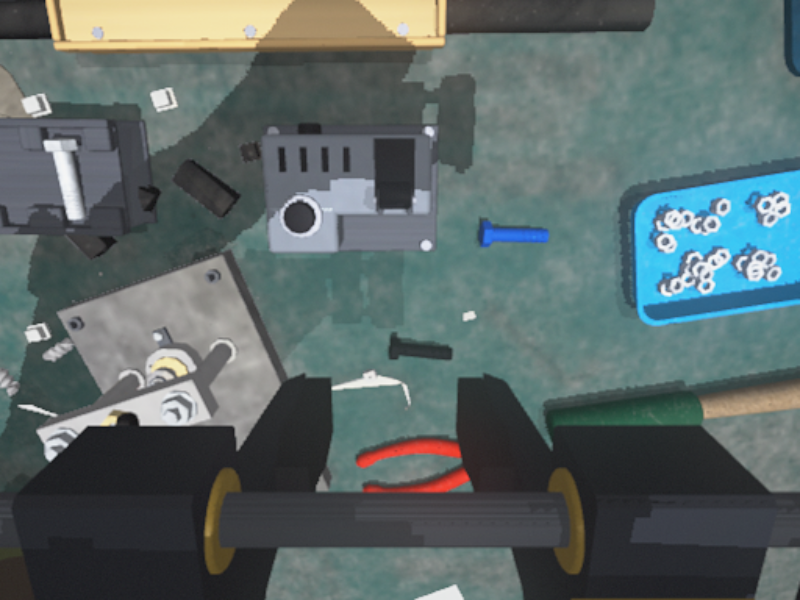

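View pics/s50.png

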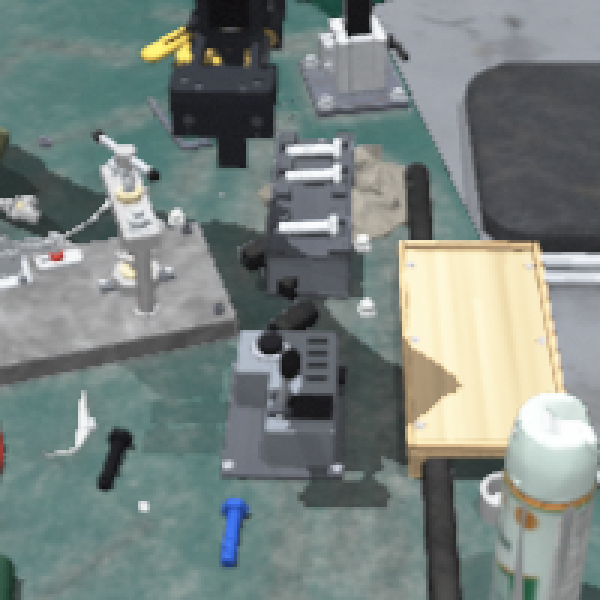

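Run:
```python
from h import *
print(workorder.finish_job()); st()
```

```text
the job is handed in; nothing more can be done
None
the job is handed in; nothing more can be done
```

The job is done and handed in at about 45 s of the 210 s allowed; `finish_job` gave no verdict.

- **Switching off:** I pressed the test button and the lever dropped on its own.
- **Bolts:** I laid the three steel bolts I found in lanes 1, 3 and 4, heads in the wide notches. I saw no fourth bolt in the views I took. The black and blue look-alikes were left alone. One shelf bolt had been knocked aside during the run, so I located it again before picking it up.
- **Lever:** I pinched the knob end to end, lifted it to its stop and released it. It stayed up.

**Last checks:**
- The pictures show all three bolts in their lanes, the lever up and the button out. The knob was found at x = 0.462, against 0.461 at the start.
- The tape measure was found at almost the same pixel as at the start. The cup was about 4 pixels off, partly hidden by the spray can, but the arm never went near it.
- The gripper ended open and well clear of everything.

**Disagreements:**
- `r.finger_overhang` says 22 mm, but pressing the button and the wrist pictures put the fingertips only about 4 mm ahead of the tool centre. I worked with 4 mm.
- Locating the button and hinge from two cameras put them about 6 to 7 mm lower than the stated heights, so I trusted contact and close-up views for height.

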